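# Unlock the larder box and stand the eggs in the rack

### The arm

A 6-joint arm with a two-finger parallel gripper is mounted at the origin on the work surface. World frame = base frame: x ahead of the robot, y to its left, z up, the work surface at z = 0. Lengths are in m, angles in rad, forces in N, time in s.
With the tool pointing down it reaches from about 0.35 to 0.925 m from the base axis. Payload 6.4 kg.
Tool frame: the origin (TCP) lies on the centre line of the jaws, within the pads' length; the fingertips stand 19 mm ahead of it and the grasp point (between the pads) is the TCP; z points along the fingers, y is the line along which they close (so a half turn about z gives the same grasp; the last joint's range is limited). The gripper opens to 94 mm and grips with 3 to 60 N. Pads are 16 mm wide; open, the fingers measure 119 mm over their backs; the gripper's body (75 mm by 177 mm) begins 78 mm behind the grasp point.
Start: joints at [-1.304, 0.245, 1.558, -0, 1.339, -0.174], TCP at [0.277, -0.588, 0.224] pointing down, gripper open.
Joint ranges: [-3.13, 3.13], [-1.02, 2.26], [0.13, 2.54], [-0.95, 4.09], [0.21, 2.88], [-2.74, 2.74]. Speed limits (rad/s): [2.57, 2.57, 3.14, 3.14, 3.14, 3.14].

### API

Orientations are given as a unit quaternion [w, x, y, z].
In Python, from station import arm gives the robot as it stands. The module is installed in compiled form; this text tells all that it offers.
- The arm moves only by the tool apply_moves, never from a script. Its argument "deltas" is a list of rows, each an object with "offset": the shift along the tool's x, y, z in mm, a list of three; "dr": the turn, a rotation vector about the tool's x, y, z in degrees, a list of three. In form: [{"offset": [tx, ty, tz], "dr": [wx, wy, wz]}, ...]. A call has 1 to 10 rows; each row shifts and turns the commanded pose from where the row before left it, along the tool's axes as they then stand; what a row does not reach is not made up. A row lasts 1/12 s, in which the tool goes at most 41.7 mm and 7.16 degrees, less where a joint would pass 70% of its speed; a pose out of reach is approached as far as the arm can. A call with a gripper value outside its range is refused whole. "grip" is the finger opening in mm, from 0 to 94, set as the call begins (left out, the last holds). The fingers move at their own pace and stop on an object; "grip_force" is the grip in N (left out, the last holds). Time passes only in rows, so rows that do not move let the fingers close. It gives the time, the measured TCP pose, the force, the opening and the grip force at its end, in the units of the state.
- arm.observe(): the state, without advancing time (a new reading comes with each control period).
- arm.snapshot(name): name is "scene" or "top" or "wrist"; returns a dict with "pixels" (420x560x3 uint8, red, green, blue), "range_z" (420x560 float32, m along the optical axis (not along the pixel's ray), 0 where there is no reading), "fx", "fy", "cx", "cy" (pixels), "k1" (the pictures are not rectified: a ray, as slopes to the right and down, at radius r is drawn at 1 + k1 r^2 times it, then the intrinsics apply), "cam_to_world" (4x4, takes a point from camera to world coordinates). Camera axes: x right, y down, z forward; pixel columns grow to the right and rows downward; lengths in m; the calibration is good to about 2 mm. A picture is of the moment at which its call begins.
- arm.finish_job(): hands the job in; it is judged then, once.
The state is a dict: "clock": time; "q": joint angles; "joint_vel": joint speeds; "joint_efforts": joint torques, N m; "ee_pos": TCP position; "orientation": TCP orientation; "contact_force": force on the tool from outside, world axes, zero at the start; "wrist_torque": the same for the moment, N m; "gripper_width": finger opening in m; "grip_force": force on a finger pad.
Only numpy, scipy, OpenCV 4.12 (cv2) and the standard library are available. Lean on these libraries where they do the work, as an engineer would, in place of code of your own. Each camera call takes 0.05 s, during which the arm holds its last target. There are 200 camera calls.

### The job

Fetch the breakfast eggs: take the red key from its stand, push it fully into the lock of the larder box and turn it clockwise until the lid springs up, then stand every egg from the box upright in its own cup of the bamboo rack, setting them down gently. Finish with the box snapped shut and latched and the key fully home in its stand again, and leave the other things on the counter alone.

Things in the scene. Friction and masses are not known exactly. Their poses are not given: they have to be found in the camera images.
- key_mid (a point): Loose red key, 102 mm long, 60 g, at first upright in its stand, blade down. The point is the centre of its red bow, where it is best held: a plate 44 mm wide (x), 12 mm thick (y), 56 mm high. z points up, away from the blade. 30 mm below the point begins a round collar, 26 mm across, 6 mm thick; under it a blade 18 mm wide (x), 5 mm thick (y), 40 mm long. Half a turn about z gives the same key.
- key_seat (a point): Same key: centre of the collar's underside, 36 mm below key_mid and 40 mm above the blade's tip (tapered to 13 x 3 mm over its last 6 mm). The collar lies flat on the lock or stand when the key is fully in. Axes as key_mid.
- stand_mouth (a point): Fixed dark wooden key stand, block 60 x 60 x 50 mm. The point is the middle of its top face, mouth of a vertical slot 20.5 mm long (along x), 7.2 mm wide (along y), 50 mm deep; z up.
- lock_mouth (a point): Brass lock plug, 37 mm across, in the black housing (64 mm wide, 55 mm high) in front of the box's long side. The point is on the plug's axis at its top, 56 mm up: mouth of a vertical key slot 20.5 mm long (x), 7.2 mm wide (y), 45 mm deep, seen as a black bar. Frame turns with the plug; z up; at rest x points from the lock to the box. The key fits either way round.
- plug (a joint): Turn of the lock plug, rad: 0 at rest, grows clockwise seen from above, stop at 1.35. It draws back a hidden sprung bolt (10 mm per rad, 0.02 to 0.045 N m) that frees the lid at about 0.8. Let go, it springs back to 0 and the bolt with it. Snapping the lid shut also flicks it briefly.
- lid (a joint): Lid angle, rad: 0 shut and latched, 1.6 stop, standing open. A damped spring lifts it to the stop by itself in a few seconds once the bolt is drawn, and again whenever it is not latched. To latch it push it down to 0 at its front edge with about 5 to 15 N: the bolt gives way and snaps over (the plug flicks back to 0); no key may hold the plug. It then rests at 0 to 0.015.
- lid_hinge (a point): Hinge line of the clear lid, middle of the box's rear long side, 50 mm up. Frame turns with the lid; shut, x points away from the lock, y along the hinge, z up. The white box is fixed, 150 mm deep (x), 290 mm long (y), rim 50 mm high. In it a tray, 26 mm high, holds the eggs 60 mm apart in a row parallel to the hinge, 83 mm before it. The lock axis is 195 mm from the hinge.
- lid_edge (a point): Point on the lid: middle of its front upper edge (orange strip), 150 mm from the hinge and 40 mm above hinge level when shut (90 mm above the counter). The lid is a cover 150 mm deep, 290 mm long, 40 mm high. Push it shut here. Axes as lid_hinge.
- egg1_mid (a point): Brown boiled egg 1 (may be absent), 60 mm high, 44 mm across, 55 to 80 g, loose, standing in the box at the start with its middle about 50 mm above the counter. The point is its middle, z along the egg, up at the start. Both ends are round; its blunt lower end is the heavier, so it stands steadily in a cup.
- egg2_mid (a point): Brown boiled egg 2 (may be absent), 60 mm high, 44 mm across, 55 to 80 g, loose, standing in the box at the start with its middle about 50 mm above the counter. The point is its middle, z along the egg, up at the start. Both ends are round; its blunt lower end is the heavier, so it stands steadily in a cup.
- egg3_mid (a point): Brown boiled egg 3 (may be absent), 60 mm high, 44 mm across, 55 to 80 g, loose, standing in the box at the start with its middle about 50 mm above the counter. The point is its middle, z along the egg, up at the start. Both ends are round; its blunt lower end is the heavier, so it stands steadily in a cup.
- egg4_mid (a point): Brown boiled egg 4 (may be absent), 60 mm high, 44 mm across, 55 to 80 g, loose, standing in the box at the start with its middle about 50 mm above the counter. The point is its middle, z along the egg, up at the start. Both ends are round; its blunt lower end is the heavier, so it stands steadily in a cup.
- cup1 (a point): Cup 1 of 4 in the loose bamboo egg rack (68 x 256 mm, top 34 mm high, 0.7 to 1.1 kg; cups 64 mm apart along y). Each cup is a square pocket 47 mm wide and 10 mm deep over a ledge with a 30 mm hole. The point is where an egg's middle lies when the egg is seated: 48 mm above the counter. z up.
- cup2 (a point): Cup 2 of 4 in the loose bamboo egg rack (68 x 256 mm, top 34 mm high, 0.7 to 1.1 kg; cups 64 mm apart along y). Each cup is a square pocket 47 mm wide and 10 mm deep over a ledge with a 30 mm hole. The point is where an egg's middle lies when the egg is seated: 48 mm above the counter. z up.
- cup3 (a point): Cup 3 of 4 in the loose bamboo egg rack (68 x 256 mm, top 34 mm high, 0.7 to 1.1 kg; cups 64 mm apart along y). Each cup is a square pocket 47 mm wide and 10 mm deep over a ledge with a 30 mm hole. The point is where an egg's middle lies when the egg is seated: 48 mm above the counter. z up.
- cup4 (a point): Cup 4 of 4 in the loose bamboo egg rack (68 x 256 mm, top 34 mm high, 0.7 to 1.1 kg; cups 64 mm apart along y). Each cup is a square pocket 47 mm wide and 10 mm deep over a ledge with a 30 mm hole. The point is where an egg's middle lies when the egg is seated: 48 mm above the counter. z up.
- grinder: Steel pepper grinder, 140 mm high, 54 mm across. Bystander, loose, origin at its underside; leave alone.
- ramekin: White ramekin, 84 mm across, 45 mm high. Bystander, loose, origin at its underside; leave alone.
- trivet: Bamboo slat trivet 150 x 150 x 12 mm. Bystander, loose, origin at its underside; leave alone.
- scraper: Yellow plastic scraper lying flat, 180 mm long along x, 75 mm wide, 10 mm high. Bystander, loose, origin at its underside; leave alone.
- mug: Blue mug, 80 mm across, 90 mm high. Bystander, loose, origin at its underside; leave alone.
- jar: Closed jar, 76 mm across, 110 mm high. Bystander, loose, origin at its underside; leave alone.
There are look-alikes about, which are no part of the job. What is shaped like the part that bears key_mid but black is not meant. Of the things shaped like the part that bears stand_mouth, the dark wooden one is meant.

How it is judged:
By the outcome, as a careful person would: the job done as asked, in the order asked, and still so for the second after the job is handed in, with the robot touching nothing.
Of egg1, egg2, egg3, egg4 only 2 to 4 are there at a start; the rules pass over those that are not, and their reading is None.
At some moment in a run one of rack may be knocked a few centimetres aside while the robot is not near it.
It also fails if it takes over 210 s, if anything falls off the work surface, if the arm or the gripper's body presses on something with over 40 N, if the wrist force passes 120 N, or if a joint passes its speed limit or range.

## Working session

There is one attempt and no reset: what is moved stays moved. The work goes in short steps, Python scripts to look and compute and a tool call to move; the robot and the scene stay as the last step left them, time stands still between calls to the robot, and variables do not carry over. Pictures are saved under pics/ and viewed, at most 14 in all, crops included, and the job is handed in when it is done.

Besides the shell and the picture viewer there is one more tool, called after "Emit:" as a command line: name --argument value ..., lists and objects as JSON in quotes. apply_moves: Moves the arm, as the interface text tells. Its arguments: {"type":"object","properties":{"deltas":{"type":"array","items":{"type":"object","properties":{"offset":{"type":"array","items":{"type":"number"}},"dr":{"type":"array","items":{"type":"number"}}}}},"grip":{"type":"number"},"grip_force":{"type":"number"}},"required":["deltas"]}

```bash
ls; mkdir -p pics
cat > h.py <<'E'
import numpy as np, cv2
from station import arm
def snap(n): return arm.snapshot(n)
def save(s,f,crop=None,scale=1):
    im=s["pixels"][:,:,::-1]
    if crop: im=im[crop[1]:crop[3],crop[0]:crop[2]]
    if scale!=1: im=cv2.resize(im,None,fx=scale,fy=scale,interpolation=cv2.INTER_CUBIC)
    cv2.imwrite("pics/"+f,im)
def ray(s,u,v):
    xd=(np.asarray(u,float)-s["cx"])/s["fx"]; yd=(np.asarray(v,float)-s["cy"])/s["fy"]
    x,y=xd,yd
    for _ in range(20):
        k=1+s["k1"]*(x*x+y*y); x,y=xd/k,yd/k
    return np.stack([x,y,np.ones_like(x)],-1)
def plane(s,u,v,z):
    T=s["cam_to_world"]; d=ray(s,u,v)@T[:3,:3].T; o=T[:3,3]
    return o+d*((z-o[2])/d[...,2])[...,None]
def cloud(s):
    h,w=s["range_z"].shape; u,v=np.meshgrid(np.arange(w),np.arange(h))
    P=ray(s,u,v)*s["range_z"][...,None]; T=s["cam_to_world"]
    return P@T[:3,:3].T+T[:3,3]
def proj(s,P):
    T=s["cam_to_world"]; c=(np.asarray(P)-T[:3,3])@T[:3,:3]; x,y=c[...,0]/c[...,2],c[...,1]/c[...,2]
    k=1+s["k1"]*(x*x+y*y); return np.stack([x*k*s["fx"]+s["cx"],y*k*s["fy"]+s["cy"]],-1)
E
python3 - <<'E'
from h import *
import pickle
for n in("scene","top","wrist"):
    s=snap(n); pickle.dump(s,open(n+".pkl","wb"))
    print(n,s["fx"],s["k1"],s["cam_to_world"].round(3).tolist())
    if n!="wrist": save(s,n+"0.png",scale=1.42)
print(arm.observe())
E
```

```text
pics
scene 501.78629097848983 -0.08106310788305435 [[0.857, 0.396, -0.329, 1.005], [0.514, -0.634, 0.577, -0.692], [0.02, -0.664, -0.748, 1.101], [0.0, 0.0, 0.0, 1.0]]
top 443.10432998734854 -0.05815008758561301 [[-0.016, -0.996, 0.093, 0.439], [-1.0, 0.017, 0.009, 0.052], [-0.01, -0.093, -0.996, 1.174], [0.0, 0.0, 0.0, 1.0]]
wrist 295.61669101305864 -0.029442461453550346 [[0.426, -0.87, -0.246, 0.349], [-0.905, -0.411, -0.115, -0.554], [-0.001, 0.272, -0.962, 0.384], [0.0, 0.0, 0.0, 1.0]]
{'clock': 0.15, 'q': array([-1.30410964e+00,  2.45655638e-01,  1.55867434e+00,  1.25245012e-05,
        1.33868885e+00, -1.74108182e-01]), 'joint_vel': array([-2.12940903e-03, -1.79102512e-03, -3.98924484e-03,  1.61813816e-04,
        1.15465427e-03, -5.45875824e-05]), 'joint_efforts': array([ 1.11974434e-03, -4.16268754e+01, -3.14981890e+01,  6.85398281e-02,
        3.16484773e-02, -8.00509270e-05]), 'ee_pos': array([ 0.27722279, -0.58746886,  0.22362927]), 'orientation': array([-7.12606177e-04,  9.75810708e-01,  2.18615994e-01, -2.69097596e-05]), 'contact_force': array([-0.05680401,  0.14889047, -0.55088954]), 'wrist_torque': array([-0.01631115, -0.03257511,  0.00293601]), 'grip_force': 0.0, 'gripper_width': 0.09404130975253328}
```

View pics/top0.png

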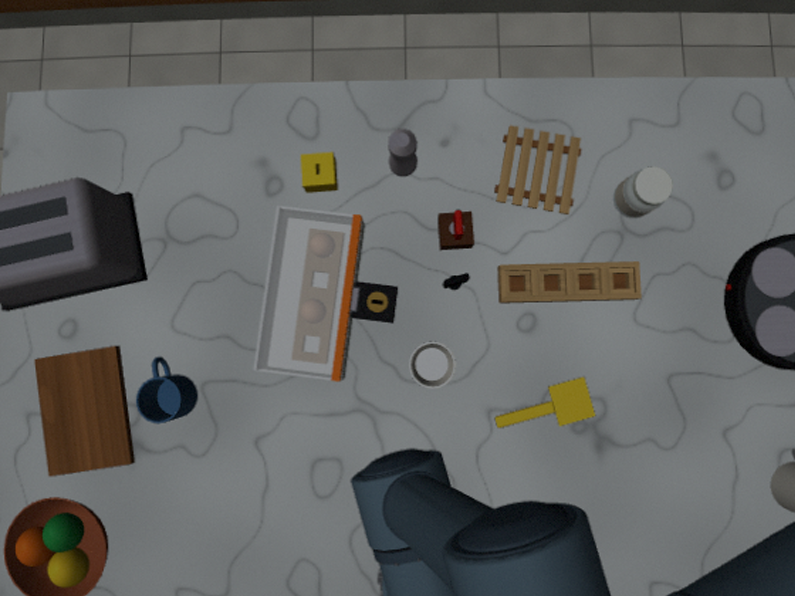

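View pics/scene0.png

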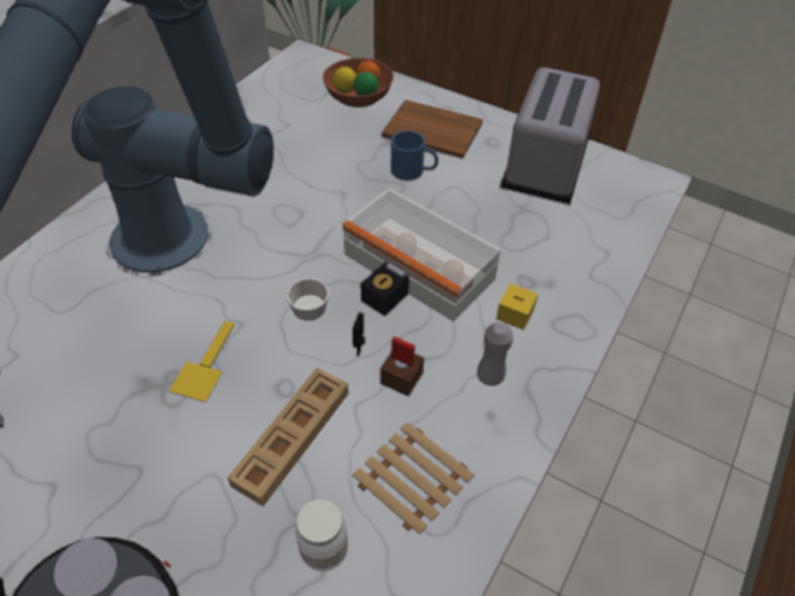

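The top view (800-wide picture) shows these:
- **Key:** the red key is at (458,225). The black look-alike lies at (456,282).
- **Stand:** the dark wooden one is at (456,230). The look-alike at (319,172) is yellow.
- **Box and eggs:** the lock plug is at (377,301). Two eggs are in the box at (321,243) and (312,310).
- **Rack:** at (569,282).

The red key and the dark stand fit the description. I'll confirm that in one crop and measure.

Run:
```python
from h import *
import pickle
S={n:pickle.load(open(n+".pkl","rb")) for n in("scene","top")}
save(S["scene"],"crop1.png",crop=(230,120,390,300),scale=3.3)
for n,s in S.items():
    C=cloud(s); im=s["pixels"]; hsv=cv2.cvtColor(im,cv2.COLOR_RGB2HSV); H,Sa,V=[hsv[...,i].astype(int) for i in range(3)]
    ok=(C[...,0]>0.2)&(C[...,0]<0.95)&(abs(C[...,1])<0.5)&(s["range_z"]>0)
    def rep(name,m,zlo,zhi):
        m=m&ok&(C[...,2]>zlo)&(C[...,2]<zhi)
        k,l,st,ce=cv2.connectedComponentsWithStats(m.astype(np.uint8))
        for i in range(1,k):
            if st[i,4]<15: continue
            p=C[l==i]; r=cv2.minAreaRect((p[:,:2]*1000).astype(np.float32))
            print(n,name,st[i,4],ce[i].round(),"med",np.median(p,0).round(4),"zmax",np.percentile(p[:,2],[5,95]).round(3),"rect",np.round(r[0],1),np.round(r[1],1),round(r[2],1))
    rep("red",((H<6)|(H>174))&(Sa>170)&(V>80),0.03,0.2)
    rep("orange",(H>=6)&(H<16)&(Sa>170)&(V>120),0.06,0.12)
    rep("stand",(V<110)&(Sa>80)&((H<15)|(H>170)),0.042,0.058)
    rep("lock",(V<60),0.045,0.07)
    rep("brass",(H>12)&(H<30)&(Sa>100),0.045,0.07)
    rep("rack",(H>8)&(H<28)&(Sa>60),0.027,0.042)
    rep("egg",(H<25)&(Sa>25)&(Sa<140)&(V>80),0.055,0.09)
    rep("rim",(Sa<40)&(V>90),0.045,0.056)
```

```text
scene red 43 [284. 242.] med [ 0.6459 -0.0385  0.113 ] zmax [0.109 0.116] rect [646.  -38.1] [38.2  9.2] 0.7
scene orange 258 [283. 180.] med [0.5265 0.1582 0.0949] zmax [0.091 0.098] rect [520.5 159.3] [ 15.2 284.6] 82.0
scene stand 280 [283. 260.] med [ 0.6566 -0.0519  0.0513] zmax [0.044 0.055] rect [646.4 -38.6] [58.9 59.8] 3.5
scene lock 109 [286. 113.] med [0.365  0.4553 0.0577] zmax [0.046 0.069] rect [360.8 459.5] [67.1 22.3] 26.2
scene lock 358 [271. 200.] med [0.5238 0.1033 0.0567] zmax [0.048 0.06 ] rect [515.  112.1] [77.7 68.3] 83.1
scene lock 38 [252. 240.] med [ 0.5556 -0.0423  0.0584] zmax [0.047 0.069] rect [554.7 -36.3] [ 8.5 31. ] 2.1
scene lock 43 [282. 265.] med [ 0.6553 -0.0645  0.0488] zmax [0.046 0.053] rect [648.4 -54.1] [56.8 28.6] 3.5
scene brass 136 [269. 198.] med [0.514  0.1096 0.058 ] zmax [0.055 0.062] rect [512.9 110.6] [38.4 41.5] 5.9
scene brass 366 [365. 211.] med [0.7605 0.2135 0.0523] zmax [0.048 0.056] rect [759.  215.1] [58.3 64.8] 3.3
scene rack 77 [361. 221.] med [0.7615 0.1875 0.0335] zmax [0.028 0.041] rect [761.2 187.7] [58.3 16. ] 8.7
sce
[... 2007 characters left out ...]
8 ] zmax [0.047 0.068] rect [353.3 460.3] [77.2 30.3] 11.5
top brass 485 [223. 119.] med [0.7592 0.2144 0.0504] zmax [0.047 0.054] rect [759.5 213.4] [62.  57.8] 3.9
top brass 179 [265. 212.] med [0.514  0.1073 0.0561] zmax [0.053 0.06 ] rect [514.3 106.3] [38.1 36.2] 89.8
top rack 34 [225. 131.] med [0.7303 0.212  0.0355] zmax [0.027 0.041] rect [730.6 211.1] [ 2.9 57.1] 3.9
top rack 1371 [401. 198.] med [ 0.5455 -0.2451  0.0338] zmax [0.029 0.037] rect [ 546.  -245.2] [ 68.5 257.1] 0.5
top egg 23 [221. 171.] med [0.6164 0.2138 0.0893] zmax [0.087 0.09 ] rect [616.3 214.5] [16. 21.] 44.4
top egg 15 [216. 222.] med [0.4893 0.227  0.0887] zmax [0.087 0.09 ] rect [488.1 227.9] [10.6 14. ] 43.2
```

View pics/crop1.png

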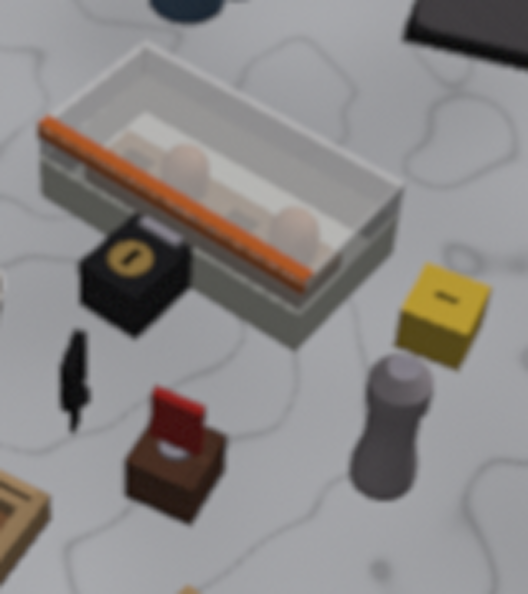

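The crop confirms it: the red key stands in the dark wooden stand, and the look-alikes are a yellow stand and a flat black key. Next I'll go above the midpoint between the stand and the lock for a close look.

```bash
cat >> h.py <<'E'
from scipy.spatial.transform import Rotation as Ro
def pose():
    o=arm.observe(); q=o["orientation"]; R=Ro.from_quat([q[1],q[2],q[3],q[0]]).as_matrix(); return o,o["ee_pos"],R
def plan(p,yaw):
    """offset in present tool axes (mm), then turn (deg) after it"""
    o,e,R=pose(); d=(np.array(p)-e)@R*1000
    a=np.radians(yaw); x=np.array([np.cos(a),np.sin(a),0]); z=np.array([0,0,-1.]); G=np.stack([x,np.cross(z,x),z],1)
    print("t",round(o["clock"],2),"at",e.round(4),"yaw",round(np.degrees(np.arctan2(R[1,0],R[0,0])),2),"F",o["contact_force"].round(1),"w",round(o["gripper_width"]*1000,1),"| off",d.round(1),"turn",np.degrees(Ro.from_matrix(R.T@G).as_rotvec()).round(2))
E
python3 -c "
from h import *
plan([.56,.0,.25],3.3)"
```

```text
t 0.15 at [ 0.2772 -0.5875  0.2236] yaw 25.26 F [-0.1  0.1 -0.6] w 94.0 | off [ 506.4 -410.7  -25.7] turn [-0.08  0.   21.96]
```

Emit:
apply_moves --deltas '[{"offset":[25.3,-20.5,-1.3]},{"offset":[25.3,-20.5,-1.3]},{"offset":[25.3,-20.5,-1.3]},{"offset":[25.3,-20.5,-1.3]},{"offset":[25.3,-20.5,-1.3]},{"offset":[25.3,-20.5,-1.3]},{"offset":[25.3,-20.5,-1.3]},{"offset":[25.3,-20.5,-1.3]},{"offset":[25.3,-20.5,-1.3]},{"offset":[25.3,-20.5,-1.3]}]'

```text
invalid input at $.deltas[0]: expected keys offset, dr
```

Emit:
apply_moves --deltas '[{"offset":[25.3,-20.5,-1.3]},{"offset":[25.3,-20.5,-1.3]},{"offset":[25.3,-20.5,-1.3]},{"offset":[25.3,-20.5,-1.3]},{"offset":[25.3,-20.5,-1.3]},{"offset":[25.3,-20.5,-1.3]},{"offset":[25.3,-20.5,-1.3]},{"offset":[25.3,-20.5,-1.3]},{"offset":[25.3,-20.5,-1.3]},{"offset":[25.3,-20.5,-1.3]}]'

```text
invalid input at $.deltas[0]: expected keys offset, dr
```

Emit:
apply_moves --deltas '[{"dr":[0,0,5.5]},{"dr":[0,0,5.5]},{"dr":[0,0,5.5]},{"dr":[0,0,5.5]},{"dr":[0,0,0]},{"dr":[0,0,0]}]'

```text
invalid input at $.deltas[0]: expected keys offset, dr
```

Run:
```python
from h import *
import pickle
s=snap("wrist"); pickle.dump(s,open("w1.pkl","wb")); save(s,"w1.png",scale=1.4)
plan([.56,.0,.25],3.3)
print("key",proj(s,[.645,-.0375,.114]),"lock",proj(s,[.514,.1075,.056]))
```

```text
t 0.2 at [ 0.2772 -0.5875  0.2238] yaw 25.26 F [ 0.1 -0.4  0.2] w 94.1 | off [ 506.4 -410.8  -25.6] turn [-0.07  0.   21.96]
key [  80.68836358 -103.85988491] lock [-193.82294306 -239.71667131]
```

View pics/w1.png

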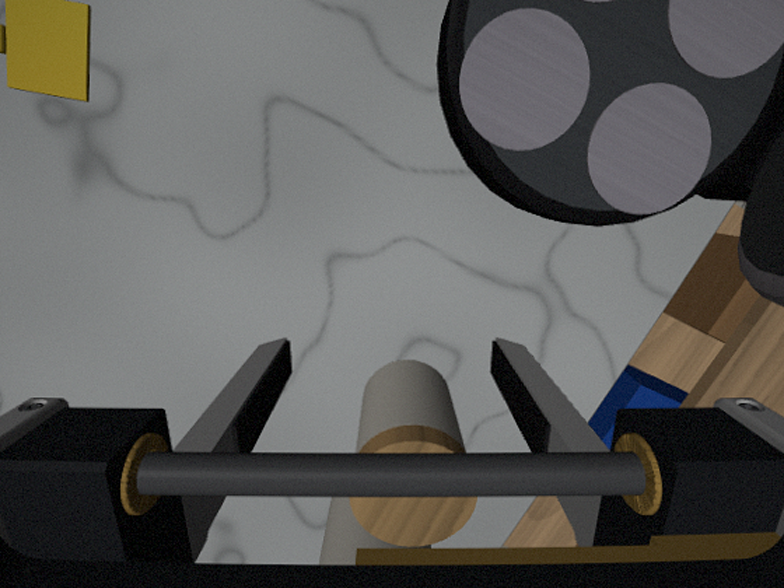

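The wrist view still shows the start pose: the moves were refused because each row needs both keys. A wooden cylinder stands below the jaws at (410,490), so I'll check its height before moving.

Run:
```python
from h import *
import pickle
s=pickle.load(open("w1.pkl","rb")); C=cloud(s)
for u,v in((293,350),(293,290),(180,270),(370,270),(20,30),(450,300)): print(u,v,C[v,u].round(3))
```

```text
293 350 [ 0.3   -0.581  0.32 ]
293 290 [ 0.2   -0.641  0.093]
180 270 [ 0.264 -0.537  0.246]
370 270 [ 0.305 -0.628  0.243]
20 30 [ 0.323 -0.233  0.008]
450 300 [ 0.349 -0.554  0.384]
```

Emit:
apply_moves --deltas '[{"offset":[25.3,-20.5,-1.3],"dr":[0,0,0]},{"offset":[25.3,-20.5,-1.3],"dr":[0,0,0]},{"offset":[25.3,-20.5,-1.3],"dr":[0,0,0]},{"offset":[25.3,-20.5,-1.3],"dr":[0,0,0]},{"offset":[25.3,-20.5,-1.3],"dr":[0,0,0]},{"offset":[25.3,-20.5,-1.3],"dr":[0,0,0]},{"offset":[25.3,-20.5,-1.3],"dr":[0,0,0]},{"offset":[25.3,-20.5,-1.3],"dr":[0,0,0]},{"offset":[25.3,-20.5,-1.3],"dr":[0,0,0]},{"offset":[25.3,-20.5,-1.3],"dr":[0,0,0]}]'

```text
clock: 1.03
ee_pos: [0.419, -0.2929, 0.2375]
orientation: [-0.0, 0.976, 0.218, 0.0]
contact_force: [1.1, -0.3, 1.1]
gripper_width: 0.0939
grip_force: 0.0
```

Emit:
apply_moves --deltas '[{"offset":[25.3,-20.5,-1.3],"dr":[0,0,0]},{"offset":[25.3,-20.5,-1.3],"dr":[0,0,0]},{"offset":[25.3,-20.5,-1.3],"dr":[0,0,0]},{"offset":[25.3,-20.5,-1.3],"dr":[0,0,0]},{"offset":[25.3,-20.5,-1.3],"dr":[0,0,0]},{"offset":[25.3,-20.5,-1.3],"dr":[0,0,0]},{"offset":[25.3,-20.5,-1.3],"dr":[0,0,0]},{"offset":[25.3,-20.5,-1.3],"dr":[0,0,0]},{"offset":[25.3,-20.5,-1.3],"dr":[0,0,0]},{"offset":[25.3,-20.5,-1.3],"dr":[0,0,0]}]'

```text
clock: 1.87
ee_pos: [0.5604, 0.0005, 0.2504]
orientation: [-0.0, 0.976, 0.219, -0.0]
contact_force: [0.9, -0.1, -0.6]
gripper_width: 0.0938
grip_force: 0.0
```

Emit:
apply_moves --deltas '[{"offset":[0,0,0],"dr":[0,0,5.5]},{"offset":[0,0,0],"dr":[0,0,5.5]},{"offset":[0,0,0],"dr":[0,0,5.5]},{"offset":[0,0,0],"dr":[0,0,5.5]},{"offset":[0,0,0],"dr":[0,0,0]},{"offset":[0,0,0],"dr":[0,0,0]}]'

```text
clock: 2.37
ee_pos: [0.5599, -0.0011, 0.2503]
orientation: [-0.0, 1.0, 0.03, -0.0]
contact_force: [-0.3, 0.1, 0.0]
gripper_width: 0.094
grip_force: 0.0
```

Run:
```python
from h import *
import pickle
s=snap("wrist"); pickle.dump(s,open("w2.pkl","wb")); save(s,"w2.png",scale=1.4)
plan([.56,.0,.25],3.3)
print("key",proj(s,[.645,-.0375,.114]),"lock",proj(s,[.514,.1075,.056]))
```

```text
t 2.42 at [ 0.5599 -0.0012  0.2503] yaw 3.38 F [-0.5 -0.  -0.1] w 94.2 | off [ 0.2 -1.2  0.3] turn [-0.01  0.02  0.08]
key [321.55988963 125.07033315] lock [190.94704426 226.28846186]
```

View pics/w2.png

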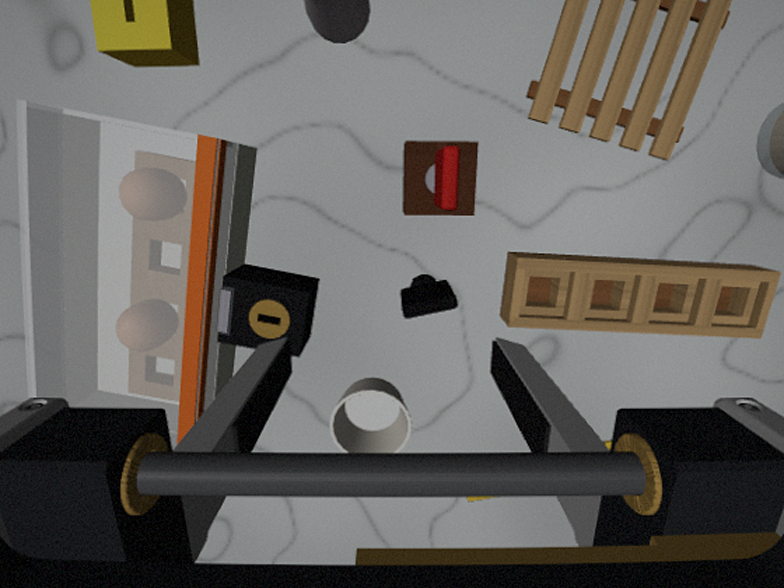

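The wrist view now shows the red key at (448,178), the lock plug at (269,319) and the rack at right, centred near (640,298), in the 784-wide picture. I'll measure the points here and take a second wrist viewpoint for heights.

```bash
cat >> h.py <<'E'
def masks(s):
    h=cv2.cvtColor(s["pixels"],cv2.COLOR_RGB2HSV).astype(int); return h[...,0],h[...,1],h[...,2]
def big(m,near=None):
    k,l,st,ce=cv2.connectedComponentsWithStats(m.astype(np.uint8))
    ids=[i for i in range(1,k) if st[i,4]>12]
    if near is not None: i=min(ids,key=lambda i:np.hypot(*(ce[i]-near)))
    else: i=max(ids,key=lambda i:st[i,4])
    return l==i,ce[i],st[i,4]
def rectp(s,m,z):
    v,u=np.nonzero(m); p=plane(s,u,v,z)[:,:2]*1000; r=cv2.minAreaRect(p.astype(np.float32)); return np.round(r[0],1),np.round(r[1],1),round(r[2],1)
def twoview(s1,p1,s2,p2):
    A=[];b=[]
    for s,p in((s1,p1),(s2,p2)):
        d=s["cam_to_world"][:3,:3]@ray(s,p[0],p[1]); d/=np.linalg.norm(d); M=np.eye(3)-np.outer(d,d); A.append(M); b.append(M@s["cam_to_world"][:3,3])
    return np.linalg.lstsq(np.vstack(A),np.hstack(b),rcond=None)[0]
def lockm(s):
    H,S,V=masks(s); return big((H>12)&(H<30)&(S>90)&(V>70)&True, proj(s,[.514,.1075,.056]))
def redm(s):
    H,S,V=masks(s); return big(((H<7)|(H>173))&(S>150)&(V>60), proj(s,[.645,-.0375,.1]))
def locslot(s):
    m,c,a=lockm(s); f=cv2.morphologyEx(m.astype(np.uint8),cv2.MORPH_CLOSE,np.ones((15,15)))
    hull=np.zeros(m.shape,np.uint8); cv2.fillPoly(hull,[cv2.convexHull(np.argwhere(m)[:,::-1].astype(np.int32))],1)
    H,S,V=masks(s); er=cv2.erode(hull,np.ones((3,3))); sl,c2,a2=big((er>0)&(V<60)); v,u=np.nonzero(hull); return hull,np.array([u.mean(),v.mean()]),sl,c2
def report(s):
    m,c,a=redm(s); H,S,V=masks(s); vv=V[m]; t=m&(V>(vv.max()*0.5+vv.min()*0.5)); print("red V",np.percentile(vv,[5,25,50,75,95]),"all",rectp(s,m,.114),"top",t.sum(),rectp(s,t,.114))
    h,c,sl,c2=locslot(s); print("plug",c.round(1),rectp(s,h>0,.056),"slot",c2.round(1),rectp(s,sl,.056), plane(s,c2[0],c2[1],.056).round(4))
    C=cloud(s); print("depth plug",np.median(C[h>0],0).round(4)); 
    st,cc,aa=big((V<110)&(S>80)&((H<15)|(H>170))&(C[...,2]>.044)&(C[...,2]<.056),proj(s,[.645,-.0375,.05])); print("stand",aa,rectp(s,st,.05))
    print("red tall",np.percentile(C[m][:,2],[2,98]).round(3))
E
python3 - <<'E'
from h import *
import pickle
s=pickle.load(open("w2.pkl","rb")); report(s)
E
```

```text
red V [ 72.  81. 122. 133. 138.] all (array([643.1, -34.7]), array([42. , 17.4]), 2.9) top 443 (array([643.3, -36.7]), array([40.1,  9.8]), 3.1)
plug [191.8 227.6] (array([512.2, 106.3]), array([35.7, 36.7]), 89.5) slot [191.6 227.9] (array([511.9, 106.8]), array([19.6,  7.2]), 82.5) [0.5119 0.1067 0.056 ]
depth plug [0.5124 0.1063 0.0559]
stand 1741 (array([643.1, -37.6]), array([59. , 60.1]), 2.8)
red tall [0.066 0.113]
```

Emit:
apply_moves --deltas '[{"offset":[10,13,10],"dr":[0,0,0]},{"offset":[10,13,10],"dr":[0,0,0]},{"offset":[10,10,10],"dr":[0,0,0]},{"offset":[0,0,0],"dr":[0,0,0]},{"offset":[0,0,0],"dr":[0,0,0]}]'

```text
clock: 2.83
ee_pos: [0.5917, -0.0356, 0.2198]
orientation: [-0.0, 1.0, 0.029, -0.001]
contact_force: [-0.2, -0.4, 0.6]
gripper_width: 0.094
grip_force: 0.0
```

Run:
```python
from h import *
import pickle
s=snap("wrist"); pickle.dump(s,open("w3.pkl","wb")); report(s)
s1=pickle.load(open("w2.pkl","rb"))
print("2view slot",twoview(s1,locslot(s1)[3],s,locslot(s)[3]).round(4),"plug",twoview(s1,locslot(s1)[1],s,locslot(s)[1]).round(4))
plan([.645,-.0375,.18],3.3)
```

```text
red V [ 77. 121. 134. 139. 143.] all (array([644.6, -37.6]), array([42.3, 11.4]), 3.2) top 491 (array([643.7, -37.3]), array([40.6,  9. ]), 3.3)
plug [156.3 258.7] (array([512.9, 107.5]), array([34.3, 37.5]), 47.7) slot [157.  259.3] (array([512.2, 106.3]), array([19.6,  6.3]), 82.1) [0.5122 0.1064 0.056 ]
depth plug [0.5132 0.1071 0.0558]
stand 2105 (array([643.5, -38. ]), array([58.6, 58.8]), 3.3)
red tall [0.109 0.113]
2view slot [0.5111 0.1074 0.0537] plug [0.513  0.1065 0.0568]
t 2.88 at [ 0.5918 -0.0353  0.2205] yaw 3.29 F [ 0.3 -0.1  0.1] w 94.0 | off [53.   5.3 40.5] turn [-0.02  0.03 -0.01]
```

Both wrist views agree: key at (0.6436, -0.0373) with its top at 0.113, slot at (0.512, 0.1065, 0.056). Now the grasp.

```bash
python3 -c "
from h import *
plan([.6437,-.0373,.09],3.2)"
```

```text
t 2.88 at [ 0.5918 -0.0353  0.2205] yaw 3.29 F [ 0.3 -0.1  0.1] w 94.0 | off [ 51.8   5.  130.5] turn [-0.02  0.03  0.09]
```

Emit:
apply_moves --deltas '[{"offset":[17.3,1.7,0],"dr":[0,0,0]},{"offset":[17.3,1.7,0],"dr":[0,0,0]},{"offset":[17.2,1.6,0],"dr":[0,0,0]},{"offset":[0,0,26],"dr":[0,0,0]},{"offset":[0,0,26],"dr":[0,0,0]},{"offset":[0,0,26],"dr":[0,0,0]},{"offset":[0,0,26],"dr":[0,0,0]},{"offset":[0,0,16],"dr":[0,0,0]},{"offset":[0,0,10],"dr":[0,0,0]},{"offset":[0,0,0],"dr":[0,0,0]}]' --grip 50

```text
clock: 3.72
ee_pos: [0.6426, -0.0367, 0.0887]
orientation: [-0.0, 1.0, 0.029, -0.002]
contact_force: [-0.5, -1.0, -0.8]
gripper_width: 0.05
grip_force: 0.0
```

Emit:
apply_moves --deltas '[{"offset":[0,0,0],"dr":[0,0,0]},{"offset":[0,0,0],"dr":[0,0,0]},{"offset":[0,0,0],"dr":[0,0,0]},{"offset":[0,0,0],"dr":[0,0,0]},{"offset":[0,0,0],"dr":[0,0,0]},{"offset":[0,0,0],"dr":[0,0,0]},{"offset":[0,0,0],"dr":[0,0,0]},{"offset":[0,0,0],"dr":[0,0,0]},{"offset":[0,0,0],"dr":[0,0,0]},{"offset":[0,0,0],"dr":[0,0,0]}]' --grip 6 --grip_force 25

```text
clock: 4.55
ee_pos: [0.6443, -0.0376, 0.0909]
orientation: [0.0, 1.0, 0.028, 0.0]
contact_force: [-0.8, 0.2, 4.3]
gripper_width: 0.0118
grip_force: 25.0
```

Run:
```python
from h import *
o=arm.observe(); print(o["gripper_width"],o["grip_force"],o["contact_force"],o["wrist_torque"])
plan([.6437,-.0373,.09],3.2)
import pickle
s=snap("wrist"); pickle.dump(s,open("w4.pkl","wb")); save(s,"w4.png",scale=1.4)
```

```text
0.011797463594146285 25.000039637088776 [-0.849285    0.21382999  4.31083405] [0.07284051 0.20985113 0.03818045]
t 4.55 at [ 0.6443 -0.0376  0.0909] yaw 3.26 F [-0.8  0.2  4.3] w 11.8 | off [-0.6 -0.3  0.9] turn [ 0.01 -0.03  0.06]
```

View pics/w4.png

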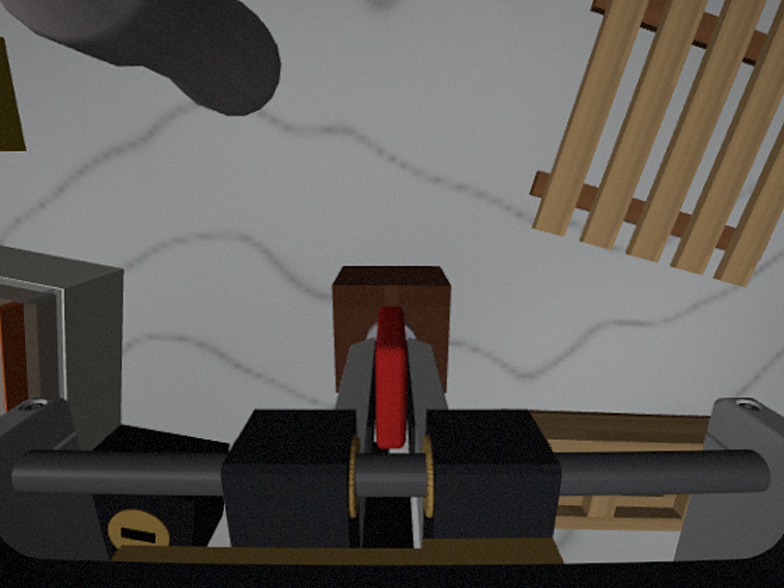

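The jaws hold the red bow, which spans (390,308) to (390,445), over the dark stand; the gap reads 11.8 mm. I'll measure where the key sits in the hand, then lift straight out.

Run:
```python
from h import *
import pickle
s=pickle.load(open("w4.pkl","rb")); H,S,V=masks(s); m,c,a=big(((H<7)|(H>173))&(S>150)&(V>60),np.array([279,270])); t=m&(V>120)
v=V[m]; print(np.percentile(v,[5,25,50,75,95])); print(rectp(s,m,.114),rectp(s,t,.114))
C=cloud(s); print(np.percentile(C[t],[2,50,98],axis=0).round(4))
```

```text
[ 63.  85. 126. 132. 136.]
(array([653.1, -36.8]), array([57.5, 11.1]), 3.8) (array([645.3, -36.7]), array([39.5,  8.4]), 2.7)
[[ 0.6246 -0.0409  0.1103]
 [ 0.6454 -0.0365  0.1118]
 [ 0.663  -0.0321  0.113 ]]
```

Emit:
apply_moves --deltas '[{"offset":[0,0,-10],"dr":[0,0,0]},{"offset":[0,0,-12],"dr":[0,0,0]},{"offset":[0,0,-15],"dr":[0,0,0]},{"offset":[0,0,-15],"dr":[0,0,0]},{"offset":[0,0,-20],"dr":[0,0,0]},{"offset":[0,0,-20],"dr":[0,0,0]},{"offset":[0,0,-20],"dr":[0,0,0]},{"offset":[0,0,0],"dr":[0,0,0]},{"offset":[0,0,0],"dr":[0,0,0]}]'

```text
clock: 5.35
ee_pos: [0.6446, -0.0376, 0.2042]
orientation: [0.0, 1.0, 0.028, 0.001]
contact_force: [-0.6, -0.8, -0.7]
gripper_width: 0.012
grip_force: 25.0
```

Run:
```python
from h import *
import pickle
o=arm.observe(); print(o["gripper_width"],o["grip_force"],o["contact_force"])
plan([.512,.1065,.20],82.2)
s=snap("wrist"); pickle.dump(s,open("w5.pkl","wb"));H,S,V=masks(s); m,c,a=big(((H<7)|(H>173))&(S>150)&(V>60),np.array([279,270])); print(c,a,rectp(s,m,pose()[1][2]+.023))
```

```text
0.011960272786145865 24.999309182167053 [-0.5750701  -0.81938284 -0.68019933]
t 5.35 at [ 0.6446 -0.0376  0.2042] yaw 3.26 F [-0.6 -0.8 -0.7] w 12.0 | off [-124.2 -151.4    3.7] turn [  0.15  -0.09 -78.94]
[278.10948537 272.58728557] 1982 (array([652.7, -37.1]), array([57.6, 11.4]), 3.2)
```

Emit:
apply_moves --deltas '[{"offset":[-20.7,-25.2,0],"dr":[0,0,0]},{"offset":[-20.7,-25.2,0],"dr":[0,0,0]},{"offset":[-20.7,-25.2,0],"dr":[0,0,0]},{"offset":[-20.7,-25.2,0],"dr":[0,0,0]},{"offset":[-20.7,-25.2,0],"dr":[0,0,0]},{"offset":[-20.7,-25.4,0],"dr":[0,0,0]},{"offset":[0,0,0],"dr":[0,0,-6.6]},{"offset":[0,0,0],"dr":[0,0,-6.6]},{"offset":[0,0,0],"dr":[0,0,-6.6]},{"offset":[0,0,0],"dr":[0,0,-6.6]}]'

```text
clock: 6.23
ee_pos: [0.51, 0.1069, 0.2004]
orientation: [-0.0, 0.966, 0.259, -0.002]
contact_force: [-0.2, 0.0, -0.1]
gripper_width: 0.0122
grip_force: 25.0
```

Emit:
apply_moves --deltas '[{"offset":[0,0,0],"dr":[0,0,-6.6]},{"offset":[0,0,0],"dr":[0,0,-6.6]},{"offset":[0,0,0],"dr":[0,0,-6.6]},{"offset":[0,0,0],"dr":[0,0,-6.6]},{"offset":[0,0,0],"dr":[0,0,-6.6]},{"offset":[0,0,0],"dr":[0,0,-6.6]},{"offset":[0,0,0],"dr":[0,0,-6.6]},{"offset":[0,0,0],"dr":[0,0,-6.3]},{"offset":[0,0,0],"dr":[0,0,0]},{"offset":[0,0,0],"dr":[0,0,0]}]'

```text
clock: 7.07
ee_pos: [0.5105, 0.1066, 0.2009]
orientation: [-0.001, 0.755, 0.656, -0.001]
contact_force: [-0.3, 0.8, 1.0]
gripper_width: 0.0116
grip_force: 25.0
```

Run:
```python
from h import *
import pickle
s=snap("wrist"); pickle.dump(s,open("w6.pkl","wb")); save(s,"w6.png",crop=(180,120,400,320),scale=2.9)
plan([.512,.1065,.20],82.2)
print(proj(s,[.512,.1065,.056]))
try:
    h,c,sl,c2=locslot(s); print("plug",c,rectp(s,h>0,.056),"slot",c2,rectp(s,sl,.056))
except Exception as e: print(e)
```

```text
t 7.12 at [0.5107 0.1066 0.2013] yaw 82.01 F [ 0.4 -0.2 -0.6] w 11.9 | off [0.1 1.3 1.3] turn [-0.13  0.02 -0.19]
[280.8503657  205.64428552]
plug [280.92677596 204.84480874] (array([512.3, 107.5]), array([34.1, 36.4]), 82.0) slot [280.56363636 205.49090909] (array([512.2, 106.6]), array([18.7,  6.4]), 82.0)
```

View pics/w6.png

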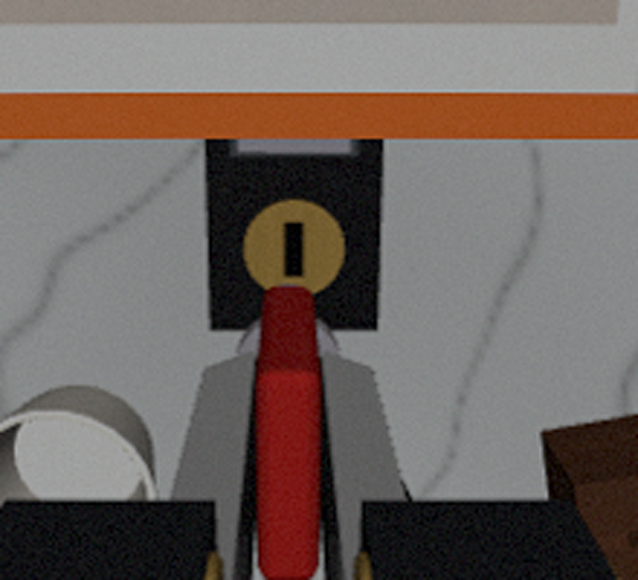

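The crop shows the plug slot upright at (293,249), parallel to the held key. The slot is 1.3 mm to tool +y. I'll correct that and descend in stages, watching the force.

Emit:
apply_moves --deltas '[{"offset":[0,1.4,0],"dr":[0,0,0]},{"offset":[0,0,15],"dr":[0,0,0]},{"offset":[0,0,15],"dr":[0,0,0]},{"offset":[0,0,15],"dr":[0,0,0]},{"offset":[0,0,15],"dr":[0,0,0]},{"offset":[0,0,0],"dr":[0,0,0]},{"offset":[0,0,0],"dr":[0,0,0]}]'

```text
clock: 7.7
ee_pos: [0.5122, 0.1065, 0.1418]
orientation: [-0.001, 0.754, 0.657, -0.001]
contact_force: [0.7, -0.4, 0.3]
gripper_width: 0.0111
grip_force: 25.0
```

Emit:
apply_moves --deltas '[{"offset":[0,0,2],"dr":[0,0,0]},{"offset":[0,0,2],"dr":[0,0,0]},{"offset":[0,0,2],"dr":[0,0,0]},{"offset":[0,0,2],"dr":[0,0,0]},{"offset":[0,0,0],"dr":[0,0,0]}]'

```text
clock: 8.12
ee_pos: [0.5127, 0.1065, 0.1344]
orientation: [-0.0, 0.754, 0.657, -0.0]
contact_force: [-0.2, 1.0, 0.2]
gripper_width: 0.0117
grip_force: 25.0
```

Run:
```python
from h import *
o=arm.observe(); print(o["contact_force"],o["wrist_torque"],o["gripper_width"])
plan([.5121,.1063,.0969],82.0)
```

```text
[-0.1544537   1.000456    0.21694685] [ 0.03246294 -0.05158078  0.01197052] 0.011678578400496055
t 8.12 at [0.5127 0.1065 0.1344] yaw 82.15 F [-0.2  1.   0.2] w 11.7 | off [-0.2 -0.6 37.5] turn [-0.01  0.    0.15]
```

Tip is in with no force; continue in.

Emit:
apply_moves --deltas '[{"offset":[0,0,4],"dr":[0,0,0]},{"offset":[0,0,4],"dr":[0,0,0]},{"offset":[0,0,4],"dr":[0,0,0]},{"offset":[0,0,4],"dr":[0,0,0]}]'

```text
clock: 8.45
ee_pos: [0.5128, 0.1065, 0.118]
orientation: [-0.0, 0.754, 0.657, 0.0]
contact_force: [-0.0, -0.0, -0.1]
gripper_width: 0.012
grip_force: 25.0
```

Emit:
apply_moves --deltas '[{"offset":[0,0,4],"dr":[0,0,0]},{"offset":[0,0,4],"dr":[0,0,0]},{"offset":[0,0,4],"dr":[0,0,0]},{"offset":[0,0,4],"dr":[0,0,0]},{"offset":[0,0,3],"dr":[0,0,0]},{"offset":[0,0,0],"dr":[0,0,0]}]'

```text
clock: 8.95
ee_pos: [0.5124, 0.1065, 0.0986]
orientation: [-0.0, 0.754, 0.657, -0.0]
contact_force: [0.1, 1.2, -1.6]
gripper_width: 0.0119
grip_force: 25.0
```

Run:
```python
from h import *
o=arm.observe(); print(o["contact_force"],o["wrist_torque"],o["gripper_width"])
plan([.5121,.1063,.0969],82.0)
```

```text
[ 0.13670732  1.1792467  -1.60835969] [ 0.17730198 -0.17059178 -0.04957561] 0.011925068021830295
t 8.95 at [0.5124 0.1065 0.0986] yaw 82.15 F [ 0.1  1.2 -1.6] w 11.9 | off [-0.3 -0.3  1.7] turn [-0.06 -0.01  0.15]
```

Emit:
apply_moves --deltas '[{"offset":[0,0,1],"dr":[0,0,0]},{"offset":[0,0,1],"dr":[0,0,0]},{"offset":[0,0,0],"dr":[0,0,0]}]'

```text
clock: 9.2
ee_pos: [0.5129, 0.1065, 0.0975]
orientation: [0.0, 0.754, 0.657, 0.0]
contact_force: [-0.3, 0.9, -0.6]
gripper_width: 0.0116
grip_force: 25.0
```

Emit:
apply_moves --deltas '[{"offset":[0,0,0.7],"dr":[0,0,0]},{"offset":[0,0,0],"dr":[0,0,0]}]'

```text
clock: 9.37
ee_pos: [0.513, 0.1065, 0.097]
orientation: [0.0, 0.754, 0.657, 0.0]
contact_force: [0.5, 1.6, -1.0]
gripper_width: 0.0116
grip_force: 25.0
```

Emit:
apply_moves --deltas '[{"offset":[0,0,0.8],"dr":[0,0,0]},{"offset":[0,0,0],"dr":[0,0,0]}]'

```text
clock: 9.53
ee_pos: [0.5131, 0.1065, 0.0969]
orientation: [0.0, 0.754, 0.657, -0.0]
contact_force: [-2.4, 0.5, 4.8]
gripper_width: 0.012
grip_force: 25.0
```

Emit:
apply_moves --deltas '[{"offset":[0,0,0.8],"dr":[0,0,0]},{"offset":[0,0,0],"dr":[0,0,0]}]'

```text
clock: 9.7
ee_pos: [0.5131, 0.1065, 0.0968]
orientation: [-0.0, 0.754, 0.657, -0.0]
contact_force: [-5.2, -0.1, 10.8]
gripper_width: 0.0119
grip_force: 25.0
```

Seated: z 0.0969 as expected, with the reaction force rising. Now turn clockwise.

Emit:
apply_moves --deltas '[{"offset":[0,0,0],"dr":[0,0,5]},{"offset":[0,0,0],"dr":[0,0,5]},{"offset":[0,0,0],"dr":[0,0,5]},{"offset":[0,0,0],"dr":[0,0,5]},{"offset":[0,0,0],"dr":[0,0,5]},{"offset":[0,0,0],"dr":[0,0,5]},{"offset":[0,0,0],"dr":[0,0,5]},{"offset":[0,0,0],"dr":[0,0,5]},{"offset":[0,0,0],"dr":[0,0,5]}]'

```text
clock: 10.45
ee_pos: [0.5128, 0.1061, 0.0968]
orientation: [0.0, 0.948, 0.317, -0.001]
contact_force: [-6.3, -1.6, 11.4]
gripper_width: 0.0118
grip_force: 25.0
```

Emit:
apply_moves --deltas '[{"offset":[0,0,0],"dr":[0,0,3]},{"offset":[0,0,0],"dr":[0,0,3]},{"offset":[0,0,0],"dr":[0,0,3]},{"offset":[0,0,0],"dr":[0,0,3]},{"offset":[0,0,0],"dr":[0,0,0]},{"offset":[0,0,0],"dr":[0,0,0]}]'

```text
clock: 10.95
ee_pos: [0.5126, 0.106, 0.0968]
orientation: [0.0, 0.976, 0.218, -0.001]
contact_force: [-6.7, -1.0, 12.3]
gripper_width: 0.0118
grip_force: 25.0
```

Run:
```python
from h import *
o=arm.observe(); print(o["contact_force"],o["wrist_torque"],o["gripper_width"])
plan([.5121,.1063,.0969],82.0)
s=snap("top"); save(s,"t1.png",crop=(140,100,380,290),scale=3)
C=cloud(s); H,S,V=masks(s); m=(H>=6)&(H<16)&(S>170)&(V>100)&(C[...,1]>0.1)&(C[...,0]<.75); print(m.sum(),np.median(C[m],0))
```

```text
[-6.68921933 -0.96142369 12.29600223] [-0.24459469  1.41152887  0.10933647] 0.01175670382569467
t 10.95 at [0.5126 0.106  0.0968] yaw 25.19 F [-6.7 -1.  12.3] w 11.8 | off [-0.4 -0.5 -0.1] turn [-4.000e-02  1.200e-01 -5.681e+01]
415 [0.10608867 0.7108127  0.09089825]
```

View pics/t1.png

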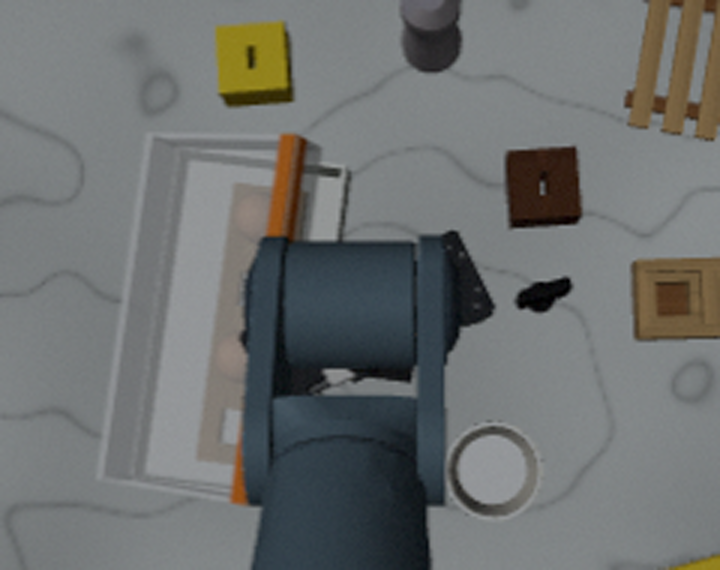

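The orange strip has moved back at (290,180), showing the box's front rim, so the lid is rising. I'll wait for it, then turn the key back.

Emit:
apply_moves --deltas '[{"offset":[0,0,0],"dr":[0,0,0]},{"offset":[0,0,0],"dr":[0,0,0]},{"offset":[0,0,0],"dr":[0,0,0]},{"offset":[0,0,0],"dr":[0,0,0]},{"offset":[0,0,0],"dr":[0,0,0]},{"offset":[0,0,0],"dr":[0,0,0]},{"offset":[0,0,0],"dr":[0,0,0]},{"offset":[0,0,0],"dr":[0,0,0]},{"offset":[0,0,0],"dr":[0,0,0]},{"offset":[0,0,0],"dr":[0,0,0]}]'

```text
clock: 11.83
ee_pos: [0.5126, 0.1061, 0.0968]
orientation: [0.0, 0.976, 0.218, -0.001]
contact_force: [-6.2, -0.7, 13.1]
gripper_width: 0.012
grip_force: 25.0
```

Emit:
apply_moves --deltas '[{"offset":[0,0,0],"dr":[0,0,0]},{"offset":[0,0,0],"dr":[0,0,0]},{"offset":[0,0,0],"dr":[0,0,0]},{"offset":[0,0,0],"dr":[0,0,0]},{"offset":[0,0,0],"dr":[0,0,0]},{"offset":[0,0,0],"dr":[0,0,0]},{"offset":[0,0,0],"dr":[0,0,0]},{"offset":[0,0,0],"dr":[0,0,0]},{"offset":[0,0,0],"dr":[0,0,0]},{"offset":[0,0,0],"dr":[0,0,0]}]'

```text
clock: 12.67
ee_pos: [0.5126, 0.106, 0.0968]
orientation: [0.0, 0.976, 0.218, -0.001]
contact_force: [-6.5, -1.5, 12.9]
gripper_width: 0.0121
grip_force: 25.0
```

Run:
```python
from h import *
o=arm.observe(); print(o["contact_force"],o["wrist_torque"])
for n in ("scene","top"):
    s=snap(n); C=cloud(s); H,S,V=masks(s); m=(H>=6)&(H<16)&(S>170)&(V>100)&(C[...,1]>0.12)&(C[...,0]<.8)&(C[...,0]>.4); print(n,m.sum(),np.median(C[m],0))
```

```text
[-6.54843988 -1.48214149 12.90720859] [-0.23093067  1.38748202  0.03380229]
scene 90 [0.58145531 0.33024257 0.2020475 ]
top 624 [0.54071077 0.33457437 0.20009591]
```

Lid is fully open (edge z 0.20). Turn the key back and withdraw it.

Emit:
apply_moves --deltas '[{"offset":[0,0,-1.5],"dr":[0,0,-5]},{"offset":[0,0,0],"dr":[0,0,-6]},{"offset":[0,0,0],"dr":[0,0,-6]},{"offset":[0,0,0],"dr":[0,0,-6]},{"offset":[0,0,0],"dr":[0,0,-6]},{"offset":[0,0,0],"dr":[0,0,-6]},{"offset":[0,0,0],"dr":[0,0,-6]},{"offset":[0,0,0],"dr":[0,0,-6]},{"offset":[0,0,0],"dr":[0,0,-6]},{"offset":[0,0,0],"dr":[0,0,-4]}]'

```text
clock: 13.6
ee_pos: [0.5128, 0.1065, 0.0969]
orientation: [0.0, 0.752, 0.659, 0.0]
contact_force: [-0.4, 1.6, 1.9]
gripper_width: 0.0121
grip_force: 25.0
```

Emit:
apply_moves --deltas '[{"offset":[0,0,0],"dr":[0,0,0]},{"offset":[0,0,0],"dr":[0,0,0]},{"offset":[0,0,-3],"dr":[0,0,0]},{"offset":[0,0,-4],"dr":[0,0,0]},{"offset":[0,0,0],"dr":[0,0,0]}]'

```text
clock: 14.02
ee_pos: [0.5132, 0.1065, 0.1044]
orientation: [0.0, 0.754, 0.657, 0.0]
contact_force: [0.0, 0.9, 0.1]
gripper_width: 0.0121
grip_force: 25.0
```

Emit:
apply_moves --deltas '[{"offset":[0,0,-6],"dr":[0,0,0]},{"offset":[0,0,-8],"dr":[0,0,0]},{"offset":[0,0,-10],"dr":[0,0,0]},{"offset":[0,0,-15],"dr":[0,0,0]},{"offset":[0,0,-20],"dr":[0,0,0]},{"offset":[0,0,-20],"dr":[0,0,0]},{"offset":[0,0,-20],"dr":[0,0,0]},{"offset":[0,0,0],"dr":[0,0,0]},{"offset":[0,0,0],"dr":[0,0,0]}]'

```text
clock: 14.77
ee_pos: [0.5138, 0.1062, 0.2044]
orientation: [0.001, 0.754, 0.657, 0.001]
contact_force: [-0.3, 0.4, -0.4]
gripper_width: 0.0115
grip_force: 25.0
```

Run:
```python
from h import *
import pickle
o=arm.observe(); print(o["contact_force"],o["wrist_torque"],o["gripper_width"])
plan([.6443,-.0376,.20],3.26)
s=snap("wrist"); pickle.dump(s,open("w7.pkl","wb"))
h,c,sl,c2=locslot(s); print("plug",rectp(s,h>0,.056),"slot",c2,rectp(s,sl,.056))
H,S,V=masks(s); m,c,a=big(((H<7)|(H>173))&(S>150)&(V>60),np.array([279,270])); print("red",c,a)
```

```text
[-0.27658726  0.41476382 -0.43846212] [ 0.02481681 -0.04736802  0.00713013] 0.011525027970154105
t 14.77 at [0.5138 0.1062 0.2044] yaw 82.15 F [-0.3  0.4 -0.4] w 11.5 | off [-124.6  148.9    4.9] turn [ 0.18 -0.14 78.89]
plug (array([512.2, 107.2]), array([35.5, 36.8]), 82.1) slot [276.50892857 204.83928571] (array([511.5, 106.3]), array([20. ,  5.4]), 82.1)
red [278.92484139 270.1283553 ] 2049
```

Emit:
apply_moves --deltas '[{"offset":[-20.8,24.8,0],"dr":[0,0,0]},{"offset":[-20.8,24.8,0],"dr":[0,0,0]},{"offset":[-20.8,24.8,0],"dr":[0,0,0]},{"offset":[-20.8,24.8,0],"dr":[0,0,0]},{"offset":[-20.7,24.8,0],"dr":[0,0,0]},{"offset":[-20.7,24.9,0],"dr":[0,0,0]},{"offset":[0,0,0],"dr":[0,0,6.6]},{"offset":[0,0,0],"dr":[0,0,6.6]},{"offset":[0,0,0],"dr":[0,0,6.6]},{"offset":[0,0,0],"dr":[0,0,6.6]}]'

```text
clock: 15.65
ee_pos: [0.6423, -0.0375, 0.2]
orientation: [-0.001, 0.885, 0.465, -0.002]
contact_force: [0.4, -0.6, -1.0]
gripper_width: 0.012
grip_force: 25.0
```

Emit:
apply_moves --deltas '[{"offset":[0,0,0],"dr":[0,0,6.6]},{"offset":[0,0,0],"dr":[0,0,6.6]},{"offset":[0,0,0],"dr":[0,0,6.6]},{"offset":[0,0,0],"dr":[0,0,6.6]},{"offset":[0,0,0],"dr":[0,0,6.6]},{"offset":[0,0,0],"dr":[0,0,6.6]},{"offset":[0,0,0],"dr":[0,0,6.6]},{"offset":[0,0,0],"dr":[0,0,6.3]},{"offset":[0,0,0],"dr":[0,0,0]},{"offset":[0,0,0],"dr":[0,0,0]}]'

```text
clock: 16.48
ee_pos: [0.6425, -0.0372, 0.2009]
orientation: [-0.0, 1.0, 0.03, -0.001]
contact_force: [-0.3, -0.5, -1.4]
gripper_width: 0.0122
grip_force: 25.0
```

Run:
```python
from h import *
import pickle
plan([.6443,-.0376,.20],3.26)
s=snap("wrist"); pickle.dump(s,open("w8.pkl","wb")); save(s,"w8.png",crop=(180,120,400,320),scale=2.9)
C=cloud(s);H,S,V=masks(s)
p=proj(s,[.6437,-.0376,.05]); print(p)
u,v=p.round().astype(int); w=V[v-16:v+17,u-12:u+13]; print(w[::2,::1])
```

```text
t 16.48 at [ 0.6425 -0.0372  0.2009] yaw 3.41 F [-0.3 -0.5 -1.4] w 12.2 | off [1.8 0.5 0.9] turn [-0.04  0.16  0.15]
[279.21222322 203.13908683]
[[ 61  60  66  63  63  61  61  63  61  66  68  69  71  65  72  70  62  64
   66  63  65  62  60  61  64]
 [ 58  60  65  65  67  64  61  63  68  64  67  66  65  68  68  66  67  63
   66  64  63  61  66  65  65]
 [ 64  60  60  64  60  64  66  67  63  63  59  68  63  64  60  60  64  59
   64  64  62  67  61  67  65]
 [ 65  65  62  66  63  64  63  63  61  61  58  58  64  66  59  60  60  64
   64  59  67  62  60  65  60]
 [ 64  60  67  60  62  62  63  62  65  77 138 165 165 162 163 130  77  59
   62  66  69  61  60  65  64]
 [ 65  62  66  59  64  64  64  63  62  78 131 158 152 157 157 116  58  62
   64  65  62  66  61  67  62]
 [ 55  68  65  61  66  65  68  68  56  81 132 161 159 158 160 121  63  60
   67  61  64  66  65  68  60]
 [ 64  61  65  67  61  63  62  64  66  82 132 154 157 154 155 120  58  62
   63  61  63  65  63  64  65]
 [ 66  64  63  67  66  61  64  67  68  46  29  29  26  27  31  31  52  65
   65  64  59  64  65  63  65]
 [ 64  64  63  64  65  65  63  62  69  54  43  37  36  33  36  37  61  62
   66  63  64  62  62  62  66]
 [ 64  67  67  66  58  62  61  59  66  52  36  32  34  33  34  42  55  57
   66  61  63  63  68  60  68]
 [ 61  66  62  62  62  65  63  62  69  50  40  37  29  40  32  29  61  67
   59  66  64  66  63  64  68]
 [ 62  61  64  58  63  63  62  64  59  46  38  31  31  33  31  36  50  62
   64  61  64  63  64  62  63]
 [ 60  70  63  66  69  67  64  59  65  59  63  62  60  62  62  64  61  67
   62  61  64  66  64  68  65]
 [ 66  63  66  64  64  58  67  61  60  69  69  69  71  73  74  68  69  63
   62  65  63  61  66  65  60]
 [ 65  67  61  62  64  57  64  57  62  71  69  72  72  72  69  68  67  62
   63  60  62  62  63  61  61]
 [ 61  62  61  63  68  72  83  80  75  70  67  67  63  65  57  61  56  53
   51  60  63  64  63  62  66]]
```

View pics/w8.png

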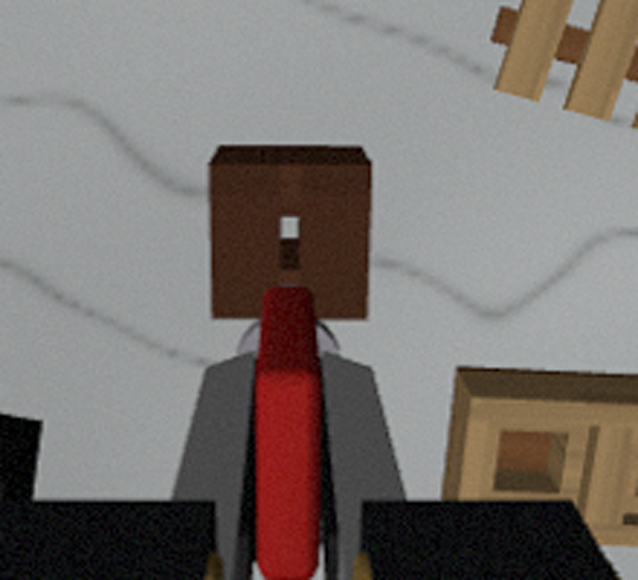

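Run:
```python
from h import *
import pickle
for n in("w5","w6","w7","w8"):
    s=pickle.load(open(n+".pkl","rb")); H,S,V=masks(s); m=((H<7)|(H>173))&(S>150)&(V>40); m[:, :250]=0; m[:,310:]=0
    m,c,a=big(m,np.array([279,270])); r=np.nonzero(m.sum(1)>8)[0]; t=V[:,270:288].mean(1); 
    edge=[i for i in range(r[0],r[-1]) if V[i,274:284].mean()>100][0]
    cols=np.nonzero(m[edge+8:edge+40].mean(0)>.5)[0]
    print(n,c.round(1),"rows",r[0],edge,r[-1],"cols",cols[0],cols[-1])
```

```text
w5 [278.7 270.4] rows 219 248 319 cols 268 290
w6 [279. 270.] rows 219 247 319 cols 268 290
w7 [279.  270.1] rows 219 247 319 cols 268 290
w8 [278.7 270.3] rows 219 248 319 cols 268 290
```

The key hasn't shifted in the hand: the same pixel rows appear in all four views. The stand slot is at crop (289,242). Correct by (1.0, 0.5) mm and insert.

Emit:
apply_moves --deltas '[{"offset":[1.0,0.5,0],"dr":[0,0,0.1]},{"offset":[0,0,20],"dr":[0,0,0]},{"offset":[0,0,20],"dr":[0,0,0]},{"offset":[0,0,16],"dr":[0,0,0]},{"offset":[0,0,8],"dr":[0,0,0]},{"offset":[0,0,0],"dr":[0,0,0]},{"offset":[0,0,3],"dr":[0,0,0]},{"offset":[0,0,3],"dr":[0,0,0]},{"offset":[0,0,3],"dr":[0,0,0]},{"offset":[0,0,0],"dr":[0,0,0]}]'

```text
clock: 17.37
ee_pos: [0.6445, -0.0378, 0.1298]
orientation: [0.0, 1.0, 0.028, 0.0]
contact_force: [0.1, 0.4, -0.1]
gripper_width: 0.0119
grip_force: 25.0
```

Emit:
apply_moves --deltas '[{"offset":[0,0,3],"dr":[0,0,0]},{"offset":[0,0,3],"dr":[0,0,0]},{"offset":[0,0,3],"dr":[0,0,0]},{"offset":[0,0,0],"dr":[0,0,0]}]'

```text
clock: 17.7
ee_pos: [0.6439, -0.0376, 0.1198]
orientation: [-0.0, 1.0, 0.028, -0.001]
contact_force: [-0.3, 0.6, -0.8]
gripper_width: 0.0119
grip_force: 25.0
```

Run:
```python
from h import *
o=arm.observe(); print(o["contact_force"],o["wrist_torque"],o["gripper_width"])
plan([.6443,-.0376,.0909],3.26)
```

```text
[-0.27664583  0.60828848 -0.7947383 ] [0.02300345 0.0216765  0.01788396] 0.011867956817345461
t 17.7 at [ 0.6439 -0.0376  0.1198] yaw 3.16 F [-0.3  0.6 -0.8] w 11.9 | off [ 0.5  0.  28.9] turn [-0.02  0.07 -0.1 ]
```

Emit:
apply_moves --deltas '[{"offset":[0,0,4],"dr":[0,0,0]},{"offset":[0,0,4],"dr":[0,0,0]},{"offset":[0,0,4],"dr":[0,0,0]},{"offset":[0,0,4],"dr":[0,0,0]},{"offset":[0,0,4],"dr":[0,0,0]},{"offset":[0,0,4],"dr":[0,0,0]},{"offset":[0,0,3],"dr":[0,0,0]},{"offset":[0,0,0],"dr":[0,0,0]}]'

```text
clock: 18.37
ee_pos: [0.6438, -0.0376, 0.0926]
orientation: [-0.0, 1.0, 0.028, -0.001]
contact_force: [0.1, -0.1, -0.8]
gripper_width: 0.0121
grip_force: 25.0
```

Emit:
apply_moves --deltas '[{"offset":[0,0,1],"dr":[0,0,0]},{"offset":[0,0,1],"dr":[0,0,0]},{"offset":[0,0,0],"dr":[0,0,0]}]'

```text
clock: 18.62
ee_pos: [0.6444, -0.0377, 0.0917]
orientation: [-0.0, 1.0, 0.028, 0.0]
contact_force: [-1.2, 0.8, -1.0]
gripper_width: 0.0118
grip_force: 25.0
```

Emit:
apply_moves --deltas '[{"offset":[0,0,1],"dr":[0,0,0]},{"offset":[0,0,0],"dr":[0,0,0]}]'

```text
clock: 18.78
ee_pos: [0.6446, -0.0378, 0.091]
orientation: [0.0, 1.0, 0.028, 0.0]
contact_force: [-0.2, -0.0, 0.5]
gripper_width: 0.0123
grip_force: 25.0
```

Emit:
apply_moves --deltas '[{"offset":[0,0,1],"dr":[0,0,0]},{"offset":[0,0,0],"dr":[0,0,0]}]'

```text
clock: 18.95
ee_pos: [0.6447, -0.0378, 0.0909]
orientation: [0.0, 1.0, 0.028, 0.0]
contact_force: [-2.5, -0.2, 5.8]
gripper_width: 0.012
grip_force: 25.0
```

Emit:
apply_moves --deltas '[{"offset":[0,0,0],"dr":[0,0,0]},{"offset":[0,0,0],"dr":[0,0,0]},{"offset":[0,0,0],"dr":[0,0,0]},{"offset":[0,0,0],"dr":[0,0,0]},{"offset":[0,0,0],"dr":[0,0,0]},{"offset":[0,0,0],"dr":[0,0,0]}]' --grip 50

```text
clock: 19.45
ee_pos: [0.6443, -0.0377, 0.0895]
orientation: [-0.0, 1.0, 0.028, -0.0]
contact_force: [-0.5, -0.2, 0.4]
gripper_width: 0.0478
grip_force: 0.0
```

Emit:
apply_moves --deltas '[{"offset":[0,0,-10],"dr":[0,0,0]},{"offset":[0,0,-20],"dr":[0,0,0]},{"offset":[0,0,-30],"dr":[0,0,0]},{"offset":[0,0,-30],"dr":[0,0,0]},{"offset":[0,0,-30],"dr":[0,0,0]},{"offset":[0,0,-30],"dr":[0,0,0]},{"offset":[0,0,0],"dr":[0,0,0]},{"offset":[0,0,0],"dr":[0,0,0]}]' --grip 94

```text
clock: 20.12
ee_pos: [0.6456, -0.038, 0.2428]
orientation: [0.001, 1.0, 0.028, 0.003]
contact_force: [-0.2, -0.0, 0.2]
gripper_width: 0.094
grip_force: 0.0
```

Run:
```python
from h import *
import pickle
plan([.53,.18,.25],82.1)
s=snap("wrist"); m,c,a=redm(s); C=cloud(s); print("key top z",np.percentile(C[m][:,2],[50,90,98]).round(4),np.median(C[m],0).round(4))
for n in ("scene","top"):
    s=snap(n); pickle.dump(s,open(n+"2.pkl","wb"))
    C=cloud(s);H,S,V=masks(s); m,c,a=redm(s); print(n,"key",np.percentile(C[m][:,2],[50,90,98]).round(4))
    m=(H<25)&(S>30)&(S<140)&(V>80)&(C[...,2]>.045)&(C[...,2]<.085)&(C[...,1]>.19)&(C[...,1]<.25)&(abs(C[...,0]-.53)<.14)
    k,l,st,ce=cv2.connectedComponentsWithStats(m.astype(np.uint8))
    for i in range(1,k):
        if st[i,4]>20: p=C[l==i]; print(n,st[i,4],ce[i].round(),np.median(p,0).round(4),p[np.argsort(p[:,2])[-8:]].mean(0).round(4))
```

```text
t 20.12 at [ 0.6456 -0.038   0.2428] yaw 3.16 F [-0.2 -0.   0.2] w 94.0 | off [-103.4 -224.    -8. ] turn [  0.28  -0.19 -78.94]
key top z [0.1115 0.1126 0.1132] [ 0.6468 -0.0373  0.1115]
scene key [0.0924 0.1135 0.115 ]
scene 146 [320. 188.] [0.6228 0.202  0.0754] [0.6191 0.2058 0.0833]
top key [0.0414 0.0467 0.0476]
top 169 [224. 171.] [0.6171 0.2078 0.0754] [0.6178 0.2033 0.0822]
top 168 [218. 218.] [0.4994 0.2241 0.0752] [0.4982 0.2205 0.0823]
```

Key is home (top at 0.113). The eggs stand near (0.6187, 0.2055) and (0.4998, 0.2223), matching the 120 mm spacing. The open lid stands behind them, so I'll grasp with the closing direction along the row and the camera pointing away from the lid. Checking that the wrist turn stays in range:

Run:
```python
from h import *
print(np.degrees(arm.observe()["q"]).round(1))
plan([.6185,.205,.2428],248)
```

```text
[-13.4  12.8  89.3  -0.   78.1  73.4]
t 20.27 at [ 0.6434 -0.0376  0.2377] yaw 3.16 F [ 0.3  0.4 -0.5] w 93.8 | off [ -11.5 -243.6   -4.8] turn [  0.14   0.16 115.16]
```

Emit:
apply_moves --deltas '[{"offset":[-2,-27,0],"dr":[0,0,0]},{"offset":[-2,-27,0],"dr":[0,0,0]},{"offset":[-2,-27,0],"dr":[0,0,0]},{"offset":[-2,-27,0],"dr":[0,0,0]},{"offset":[-2,-27,0],"dr":[0,0,0]},{"offset":[-2,-27,0],"dr":[0,0,0]},{"offset":[-1,-27,0],"dr":[0,0,0]},{"offset":[-1,-27,0],"dr":[0,0,0]},{"offset":[0,-27,0],"dr":[0,0,0]},{"offset":[0,0,0],"dr":[0,0,0]}]'

```text
clock: 21.1
ee_pos: [0.6152, 0.208, 0.2374]
orientation: [-0.0, 1.0, 0.03, -0.002]
contact_force: [-0.1, 0.4, 0.7]
gripper_width: 0.0941
grip_force: 0.0
```

Emit:
apply_moves --deltas '[{"offset":[0,0,0],"dr":[0,0,-7]},{"offset":[0,0,0],"dr":[0,0,-7]},{"offset":[0,0,0],"dr":[0,0,-7]},{"offset":[0,0,0],"dr":[0,0,-7]},{"offset":[0,0,0],"dr":[0,0,-7]},{"offset":[0,0,0],"dr":[0,0,-7]},{"offset":[0,0,0],"dr":[0,0,-7]},{"offset":[0,0,0],"dr":[0,0,-7]},{"offset":[0,0,0],"dr":[0,0,-7]},{"offset":[0,0,0],"dr":[0,0,-7]}]'

```text
clock: 21.93
ee_pos: [0.6164, 0.2031, 0.2377]
orientation: [-0.001, 0.801, 0.598, -0.002]
contact_force: [-0.3, -0.4, 0.2]
gripper_width: 0.0938
grip_force: 0.0
```

Run:
```python
from h import *
print(np.degrees(arm.observe()["q"]).round(1))
plan([.6185,.205,.2428],248)
```

```text
[ 8.3 13.4 88.6 -0.  78.2 24.8]
t 21.93 at [0.6164 0.2031 0.2377] yaw 73.46 F [-0.3 -0.4  0.2] w 93.8 | off [ 2.4  1.5 -5.1] turn [-1.6000e-01 -2.4000e-01 -1.7454e+02]
```

Emit:
apply_moves --deltas '[{"offset":[0,0,0],"dr":[0,0,-7]},{"offset":[0,0,0],"dr":[0,0,-7]},{"offset":[0,0,0],"dr":[0,0,-7]},{"offset":[0,0,0],"dr":[0,0,-7]},{"offset":[0,0,0],"dr":[0,0,-7]},{"offset":[0,0,0],"dr":[0,0,-7]},{"offset":[0,0,0],"dr":[0,0,-7]},{"offset":[0,0,0],"dr":[0,0,-7]},{"offset":[0,0,0],"dr":[0,0,-7]},{"offset":[0,0,0],"dr":[0,0,-7]}]'

```text
clock: 22.77
ee_pos: [0.6163, 0.2031, 0.2377]
orientation: [-0.001, 0.313, 0.95, -0.001]
contact_force: [-1.3, 0.6, -0.0]
gripper_width: 0.0939
grip_force: 0.0
```

Emit:
apply_moves --deltas '[{"offset":[0,0,0],"dr":[0,0,-7]},{"offset":[0,0,0],"dr":[0,0,-7]},{"offset":[0,0,0],"dr":[0,0,-7]},{"offset":[0,0,0],"dr":[0,0,-7]},{"offset":[0,0,0],"dr":[0,0,-7]},{"offset":[0,0,0],"dr":[0,0,-7]},{"offset":[0,0,0],"dr":[0,0,-7]},{"offset":[0,0,0],"dr":[0,0,-7]},{"offset":[0,0,0],"dr":[0,0,-7]},{"offset":[0,0,0],"dr":[0,0,-7]}]'

```text
clock: 23.6
ee_pos: [0.6163, 0.2032, 0.2377]
orientation: [-0.002, -0.288, 0.958, 0.0]
contact_force: [-0.2, 0.7, -0.8]
gripper_width: 0.0937
grip_force: 0.0
```

Emit:
apply_moves --deltas '[{"offset":[0,0,0],"dr":[0,0,-7]},{"offset":[0,0,0],"dr":[0,0,-7]},{"offset":[0,0,0],"dr":[0,0,-7]},{"offset":[0,0,0],"dr":[0,0,-6]},{"offset":[0,0,0],"dr":[0,0,0]},{"offset":[0,0,0],"dr":[0,0,0]}]' --grip 64

```text
clock: 24.1
ee_pos: [0.6165, 0.2034, 0.2382]
orientation: [-0.001, -0.5, 0.866, 0.0]
contact_force: [-0.7, 0.1, -1.1]
gripper_width: 0.064
grip_force: 0.0
```

Run:
```python
from h import *
import pickle
print(np.degrees(arm.observe()["q"]).round(1))
s=snap("wrist"); pickle.dump(s,open("w9.pkl","wb")); save(s,"w9.png",scale=1.4)
C=cloud(s);H,S,V=masks(s)
m=(H<25)&(S>30)&(S<140)&(V>60)&(C[...,2]>.04)&(C[...,2]<.085)&(C[...,1]>.17)&(C[...,1]<.26)
k,l,st,ce=cv2.connectedComponentsWithStats(m.astype(np.uint8))
for i in range(1,k):
    if st[i,4]>60: p=C[l==i]; print(st[i,4],ce[i].round(),np.median(p,0).round(4),"top",p[np.argsort(p[:,2])[-25:]].mean(0).round(4),"minmax",p.min(0).round(3),p.max(0).round(3))
plan([.6187,.2055,.17],240)
```

```text
[   8.3   13.4   88.6   -0.    78.2 -141.7]
1100 [378. 162.] [0.5001 0.219  0.0738] top [0.4989 0.222  0.0797] minmax [0.478 0.2   0.044] [0.521 0.242 0.081]
1002 [280. 200.] [0.6145 0.2019 0.0739] top [0.6169 0.2041 0.0798] minmax [0.595 0.184 0.042] [0.637 0.225 0.081]
t 24.15 at [0.6166 0.2035 0.2385] yaw -120.02 F [-0.1  0.1 -0.4] w 64.0 | off [-2.8 -0.9 68.5] turn [ 0.08 -0.07 -0.02]
```

View pics/w9.png

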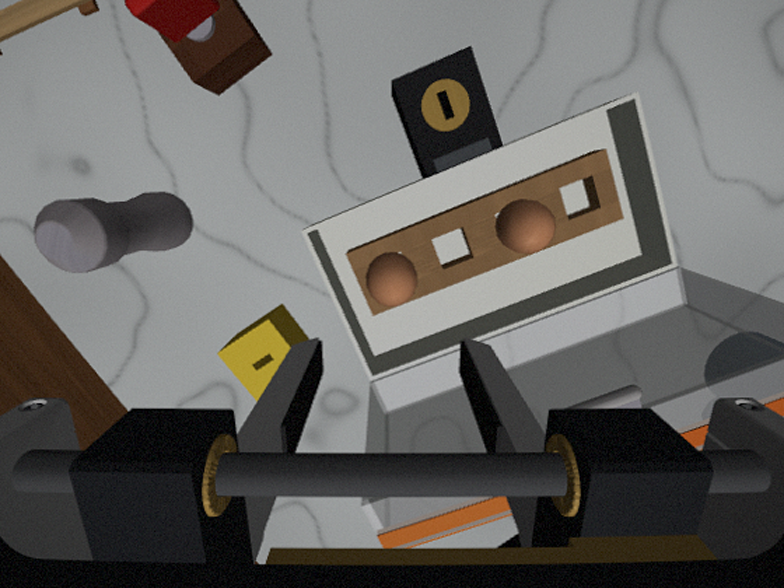

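The wrist view shows two eggs, at (392,279) and (526,227), with the lid open behind them and clear of the jaws. Measured: egg A at (0.617, 0.2045), egg B at (0.4995, 0.221), tops at 0.080. Grasping A slightly above its middle.

Emit:
apply_moves --deltas '[{"offset":[-1,0,30],"dr":[0,0,0]},{"offset":[0,0,30],"dr":[0,0,0]},{"offset":[0,0,30],"dr":[0,0,0]},{"offset":[0,0,30],"dr":[0,0,0]},{"offset":[0,0,25],"dr":[0,0,0]},{"offset":[0,0,15],"dr":[0,0,0]},{"offset":[0,0,10],"dr":[0,0,0]},{"offset":[0,0,8],"dr":[0,0,0]},{"offset":[0,0,0],"dr":[0,0,0]},{"offset":[0,0,0],"dr":[0,0,0]}]'

```text
clock: 24.98
ee_pos: [0.6183, 0.2051, 0.0626]
orientation: [0.001, -0.501, 0.865, -0.0]
contact_force: [-0.4, 0.4, -0.1]
gripper_width: 0.064
grip_force: 0.0
```

Emit:
apply_moves --deltas '[{"offset":[0,0,0],"dr":[0,0,0]},{"offset":[0,0,0],"dr":[0,0,0]},{"offset":[0,0,0],"dr":[0,0,0]},{"offset":[0,0,0],"dr":[0,0,0]},{"offset":[0,0,0],"dr":[0,0,0]},{"offset":[0,0,0],"dr":[0,0,0]},{"offset":[0,0,0],"dr":[0,0,0]},{"offset":[0,0,0],"dr":[0,0,0]}]' --grip 38 --grip_force 8

```text
clock: 25.65
ee_pos: [0.6178, 0.2054, 0.0626]
orientation: [0.0, -0.501, 0.865, 0.0]
contact_force: [-3.1, 0.9, 5.5]
gripper_width: 0.0434
grip_force: 8.0
```

```bash
python3 -c "
from h import *
plan([.617,.2045,.06],240)"
```

```text
t 25.65 at [0.6178 0.2054 0.0626] yaw -119.84 F [-3.1  0.9  5.5] w 43.4 | off [1.1 0.2 2.6] turn [-0.01  0.05  0.16]
```

Emit:
apply_moves --deltas '[{"offset":[0,0,-5],"dr":[0,0,0]},{"offset":[0,0,-8],"dr":[0,0,0]},{"offset":[0,0,-12],"dr":[0,0,0]},{"offset":[0,0,-15],"dr":[0,0,0]},{"offset":[0,0,-20],"dr":[0,0,0]},{"offset":[0,0,-20],"dr":[0,0,0]},{"offset":[0,0,-20],"dr":[0,0,0]},{"offset":[0,0,-20],"dr":[0,0,0]},{"offset":[0,0,-20],"dr":[0,0,0]},{"offset":[0,0,0],"dr":[0,0,0]}]'

```text
clock: 26.48
ee_pos: [0.6204, 0.2053, 0.2085]
orientation: [0.005, -0.501, 0.865, -0.002]
contact_force: [0.4, -0.4, 1.2]
gripper_width: 0.0434
grip_force: 8.0
```

Run:
```python
from h import *
import pickle
o=arm.observe(); print(o["gripper_width"],o["grip_force"],o["contact_force"])
s=snap("top"); C=cloud(s); H,S,V=masks(s)
m,c,a=big((H>8)&(H<28)&(S>60)&(C[...,2]>.027)&(C[...,2]<.042)&(C[...,1]<-.08)&(C[...,0]<.63)&(C[...,0]>.45)); print("rack",a,rectp(s,m,.034),np.median(C[m],0))
w=snap("wrist"); save(w,"w10.png",crop=(150,200,430,410),scale=2.4)
plan([.546,-.20,.2],240)
```

```text
0.04340761502015893 7.981290710158646 [ 0.44096586 -0.40549307  1.24190791]
rack 1392 (array([ 545.8, -244.4]), array([ 68.6, 257.9]), 0.5) [ 0.54452738 -0.24498002  0.03384184]
t 26.58 at [0.6181 0.205  0.2032] yaw -119.84 F [-0.9  0.5 -1.4] w 43.3 | off [ 387.2 -139.     2.9] turn [-0.13  0.1   0.16]
```

View pics/w10.png

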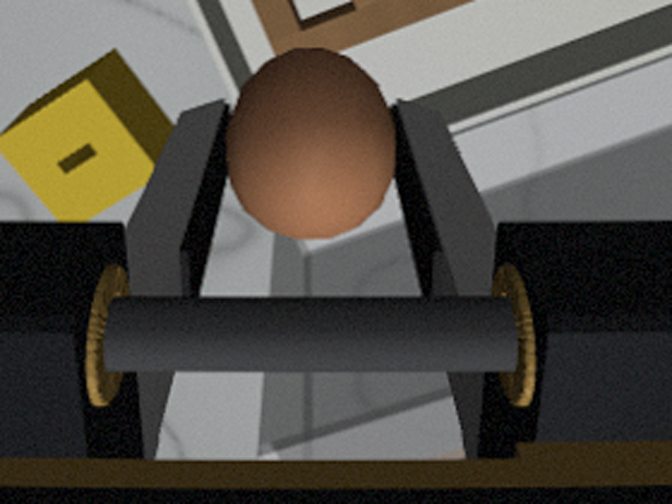

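The egg hangs upright in the jaws at crop (312,145), and the rack is still at (0.546, -0.244). Turn the wrist first to keep joint 6 in range, then carry over.

Emit:
apply_moves --deltas '[{"offset":[0,0,0],"dr":[0,0,6.6]},{"offset":[0,0,0],"dr":[0,0,6.7]},{"offset":[0,0,0],"dr":[0,0,6.7]},{"offset":[0,0,0],"dr":[0,0,6.7]},{"offset":[0,0,0],"dr":[0,0,6.7]},{"offset":[0,0,0],"dr":[0,0,6.7]},{"offset":[0,0,0],"dr":[0,0,6.7]},{"offset":[0,0,0],"dr":[0,0,6.7]},{"offset":[0,0,0],"dr":[0,0,6.7]}]'

```text
clock: 27.33
ee_pos: [0.6164, 0.2047, 0.1994]
orientation: [-0.002, 0.003, 1.0, -0.0]
contact_force: [-0.9, -0.2, -0.4]
gripper_width: 0.0435
grip_force: 8.0
```

Emit:
apply_moves --deltas '[{"offset":[4,-15,0],"dr":[0,0,0]},{"offset":[5,-24,0],"dr":[0,0,0]},{"offset":[5,-26,0],"dr":[0,0,0]},{"offset":[5,-26,0],"dr":[0,0,0]},{"offset":[5,-26,0],"dr":[0,0,0]},{"offset":[5,-26,0],"dr":[0,0,0]},{"offset":[5,-26,0],"dr":[0,0,0]},{"offset":[5,-26,0],"dr":[0,0,0]},{"offset":[5,-26,0],"dr":[0,0,0]},{"offset":[5,-26,0],"dr":[0,0,0]}]'

```text
clock: 28.17
ee_pos: [0.5666, -0.0438, 0.2003]
orientation: [-0.001, -0.001, 1.0, 0.0]
contact_force: [0.7, -0.1, -0.2]
gripper_width: 0.0435
grip_force: 8.0
```

Emit:
apply_moves --deltas '[{"offset":[5,-26,0],"dr":[0,0,0]},{"offset":[5,-26,0],"dr":[0,0,0]},{"offset":[5,-26,0],"dr":[0,0,0]},{"offset":[5,-18,0],"dr":[0,0,0]},{"offset":[3,-10,0],"dr":[0,0,0]},{"offset":[0,0,0],"dr":[0,0,0]},{"offset":[0,0,0],"dr":[0,0,0]}]'

```text
clock: 28.75
ee_pos: [0.5446, -0.1479, 0.2009]
orientation: [-0.001, 0.0, 1.0, 0.0]
contact_force: [0.8, 0.1, -0.8]
gripper_width: 0.0435
grip_force: 8.0
```

```bash
cat >> h.py <<'E'
def rack(s):
    C=cloud(s); H,S,V=masks(s)
    m=(H>8)&(H<28)&(S>60)&(C[...,2]>.028)&(C[...,2]<.040)&(C[...,1]<-.06)&(C[...,0]<.70)&(C[...,0]>.40)
    m,c,a=big(m); p=C[m]; v,u=np.nonzero(m); h=cv2.minAreaRect((p[:,:2]*1000).astype(np.float32)); print("rack",a,rectp(s,m,.034),"cloud",np.round(h[0],1),np.round(h[1],1),round(h[2],1),"z",np.median(p[:,2]).round(4))
    cn,hi=cv2.findContours(m.astype(np.uint8),cv2.RETR_CCOMP,cv2.CHAIN_APPROX_NONE)
    for i,c in enumerate(cn):
        if hi[0][i][3]>=0 and len(c)>30: 
            q=plane(s,c[:,0,0],c[:,0,1],.034)[:,:2]*1000; r=cv2.minAreaRect(q.astype(np.float32)); print("  hole",np.round(r[0],1),np.round(r[1],1))
E
python3 - <<'E'
from h import *
import pickle
s=snap("wrist"); pickle.dump(s,open("w11.pkl","wb"))
rack(s); rack(snap("top"))
print(np.degrees(arm.observe()["q"]).round(1)); plan([.546,-.148,.2],180)
E
```

```text
rack 6606 (array([ 544.5, -245.9]), array([ 69.2, 255.2]), 0.6) cloud [ 545.3 -246.2] [ 68.8 255.8] 0.4 z 0.0339
  hole [ 545.3 -339.8] [47.4 46.3]
  hole [ 544.9 -276.7] [48.1 47.6]
  hole [ 543.9 -212.6] [47.9 48. ]
rack 101 (array([ 519.7, -257.6]), array([47.2, 21.4]), 68.9) cloud [ 519.3 -257.7] [46.2 22.1] 67.6 z 0.0341
[ -26.6    4.   103.1    0.    73.  -116.7]
t 28.85 at [ 0.5451 -0.1471  0.2013] yaw -179.96 F [-0.6 -0.3 -0.5] w 43.3 | off [-0.9 -1.   1.3] turn [ 0.03 -0.03  0.04]
```

Cups measured at (0.545,-0.340), (0.545,-0.277) and (0.544,-0.213); the free end cup is therefore near (0.544,-0.149). Lower into it.

Emit:
apply_moves --deltas '[{"offset":[0,-1.6,15],"dr":[0,0,0]},{"offset":[0,0,25],"dr":[0,0,0]},{"offset":[0,0,25],"dr":[0,0,0]},{"offset":[0,0,25],"dr":[0,0,0]},{"offset":[0,0,20],"dr":[0,0,0]},{"offset":[0,0,12],"dr":[0,0,0]},{"offset":[0,0,8],"dr":[0,0,0]},{"offset":[0,0,4],"dr":[0,0,0]},{"offset":[0,0,0],"dr":[0,0,0]},{"offset":[0,0,0],"dr":[0,0,0]}]'

```text
clock: 29.68
ee_pos: [0.5461, -0.1497, 0.0687]
orientation: [0.001, 0.0, 1.0, -0.0]
contact_force: [-0.6, -0.3, -0.4]
gripper_width: 0.0431
grip_force: 8.0
```

Emit:
apply_moves --deltas '[{"offset":[0,0,1],"dr":[0,0,0]},{"offset":[0,0,1],"dr":[0,0,0]},{"offset":[0,0,1],"dr":[0,0,0]},{"offset":[0,0,0.7],"dr":[0,0,0]},{"offset":[0,0,0],"dr":[0,0,0]}]'

```text
clock: 30.1
ee_pos: [0.5452, -0.1496, 0.064]
orientation: [0.0, 0.0, 1.0, 0.0]
contact_force: [-0.5, 0.6, -1.3]
gripper_width: 0.0436
grip_force: 8.0
```

```bash
python3 -c "
from h import *
plan([.5453,-.1487,.0606],180)"
```

```text
t 30.1 at [ 0.5452 -0.1496  0.064 ] yaw 179.95 F [-0.5  0.6 -1.3] w 43.6 | off [-0.1  0.9  3.4] turn [ 0.    0.   -0.05]
```

Emit:
apply_moves --deltas '[{"offset":[0,0.5,1],"dr":[0,0,0]},{"offset":[0,0,0],"dr":[0,0,0]}]'

```text
clock: 30.27
ee_pos: [0.5451, -0.149, 0.0628]
orientation: [-0.0, 0.0, 1.0, 0.0]
contact_force: [-0.9, -0.4, -1.3]
gripper_width: 0.0431
grip_force: 8.0
```

Emit:
apply_moves --deltas '[{"offset":[0,0,0.8],"dr":[0,0,0]},{"offset":[0,0,0],"dr":[0,0,0]}]'

```text
clock: 30.43
ee_pos: [0.5451, -0.149, 0.062]
orientation: [-0.0, 0.0, 1.0, 0.0]
contact_force: [-0.2, -0.3, -0.7]
gripper_width: 0.0434
grip_force: 8.0
```

Emit:
apply_moves --deltas '[{"offset":[0,0,0.8],"dr":[0,0,0]},{"offset":[0,0,0],"dr":[0,0,0]}]'

```text
clock: 30.6
ee_pos: [0.5452, -0.1491, 0.0613]
orientation: [0.0, 0.0, 1.0, -0.0]
contact_force: [-0.3, -0.2, -0.5]
gripper_width: 0.0433
grip_force: 8.0
```

Emit:
apply_moves --deltas '[{"offset":[0,0,0.6],"dr":[0,0,0]},{"offset":[0,0,0],"dr":[0,0,0]}]'

```text
clock: 30.77
ee_pos: [0.5454, -0.1492, 0.061]
orientation: [0.0, 0.0, 1.0, -0.0]
contact_force: [-0.3, 0.5, 1.7]
gripper_width: 0.0433
grip_force: 8.0
```

Emit:
apply_moves --deltas '[{"offset":[0,0,0.6],"dr":[0,0,0]},{"offset":[0,0,0],"dr":[0,0,0]}]'

```text
clock: 30.93
ee_pos: [0.5455, -0.1492, 0.0607]
orientation: [0.0, 0.0, 1.0, -0.0]
contact_force: [-1.9, 0.8, 3.5]
gripper_width: 0.0434
grip_force: 8.0
```

Run:
```python
from h import *
plan([.5453,-.1487,.0606],180)
s=snap("scene"); C=cloud(s);H,S,V=masks(s)
m=(H<25)&(S>30)&(V>50)&(abs(C[...,0]-.545)<.03)&(abs(C[...,1]+.149)<.03)&(C[...,2]>.05)&(C[...,2]<.09); print("egg top",m.sum(),np.percentile(C[m][:,2],[90,98]) if m.any() else None)
save(s,"s3.png",crop=(170,180,310,300),scale=4)
```

```text
t 30.93 at [ 0.5455 -0.1492  0.0607] yaw 179.96 F [-1.9  0.8  3.5] w 43.4 | off [0.2 0.5 0.1] turn [-0.01  0.02 -0.04]
egg top 154 [0.07772795 0.0801664 ]
```

Contact at z 0.0607, as predicted. Release and rise.

Emit:
apply_moves --deltas '[{"offset":[0,0,-0.3],"dr":[0,0,0]},{"offset":[0,0,0],"dr":[0,0,0]},{"offset":[0,0,0],"dr":[0,0,0]},{"offset":[0,0,0],"dr":[0,0,0]},{"offset":[0,0,0],"dr":[0,0,0]}]' --grip 60

```text
clock: 31.4
ee_pos: [0.5451, -0.149, 0.0602]
orientation: [-0.0, 0.0, 1.0, 0.0]
contact_force: [0.1, -0.5, -0.4]
gripper_width: 0.0601
grip_force: 0.0
```

Emit:
apply_moves --deltas '[{"offset":[0,0,-8],"dr":[0,0,0]},{"offset":[0,0,-15],"dr":[0,0,0]},{"offset":[0,0,-25],"dr":[0,0,0]},{"offset":[0,0,-30],"dr":[0,0,0]},{"offset":[0,0,-30],"dr":[0,0,0]},{"offset":[0,0,-30],"dr":[0,0,0]},{"offset":[0,0,0],"dr":[0,0,0]}]'

```text
clock: 31.98
ee_pos: [0.5487, -0.1507, 0.2064]
orientation: [0.006, 0.0, 1.0, -0.003]
contact_force: [0.9, -0.4, 0.9]
gripper_width: 0.06
grip_force: 0.0
```

```bash
cat >> h.py <<'E'
def eggs(s,x0=.4,x1=.7,y0=-.4,y1=-.06):
    C=cloud(s);H,S,V=masks(s)
    m=(H<25)&(S>30)&(V>50)&(C[...,2]>.05)&(C[...,2]<.09)&(C[...,0]>x0)&(C[...,0]<x1)&(C[...,1]>y0)&(C[...,1]<y1)
    k,l,st,ce=cv2.connectedComponentsWithStats(m.astype(np.uint8))
    for i in range(1,k):
        if st[i,4]>60: p=C[l==i]; print("egg",st[i,4],ce[i].round(),"top",p[np.argsort(p[:,2])[-25:]].mean(0).round(4),"min",p.min(0).round(3),"max",p.max(0).round(3))
E
python3 - <<'E'
from h import *
s=snap("wrist"); rack(s); eggs(s); save(s,"w12.png",scale=1.4)
plan([.4995,.221,.2],235)
E
```

```text
rack 6573 (array([ 544.5, -245.8]), array([ 68.4, 255.1]), 0.3) cloud [ 544.9 -246.1] [ 68.1 255.7] 0.4 z 0.0339
  hole [ 544.9 -276.6] [47.6 47.7]
  hole [ 544.9 -339.9] [46.5 49. ]
  hole [ 547.4 -150.4] [54.8 48. ]
  hole [ 543.8 -212.9] [47.2 47.4]
egg 1301 [280. 199.] top [ 0.5431 -0.1507  0.0778] min [ 0.522 -0.171  0.05 ] max [ 0.564 -0.129  0.079]
t 32.03 at [ 0.5474 -0.1501  0.2032] yaw 179.96 F [-0.2 -0.5 -0.1] w 60.0 | off [ 48.2 371.1   1.4] turn [ -0.41   0.29 -55.04]
```

View pics/w12.png

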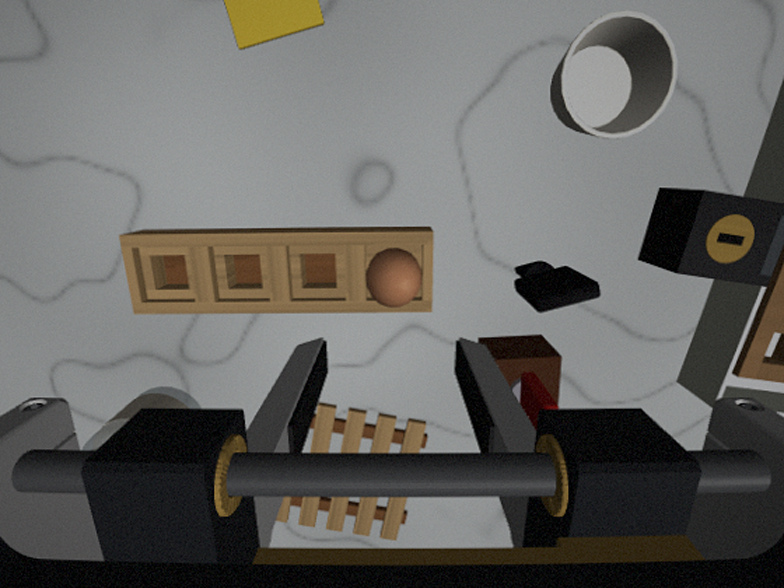

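The first egg is seated in the right-hand cup at (393,277), top at 0.078 as required. Now for the second egg.

Emit:
apply_moves --deltas '[{"offset":[4,30,0],"dr":[0,0,0]},{"offset":[4,31,0],"dr":[0,0,0]},{"offset":[4,31,0],"dr":[0,0,0]},{"offset":[4,31,0],"dr":[0,0,0]},{"offset":[4,31,0],"dr":[0,0,0]},{"offset":[4,31,0],"dr":[0,0,0]},{"offset":[4,31,0],"dr":[0,0,0]},{"offset":[4,31,0],"dr":[0,0,0]},{"offset":[4,31,0],"dr":[0,0,0]},{"offset":[4,31,0],"dr":[0,0,0]}]' --grip 64

```text
clock: 32.87
ee_pos: [0.5042, 0.1614, 0.1972]
orientation: [-0.001, 0.0, 1.0, -0.0]
contact_force: [-0.2, -0.0, -0.7]
gripper_width: 0.0641
grip_force: 0.0
```

Emit:
apply_moves --deltas '[{"offset":[4,31,0],"dr":[0,0,0]},{"offset":[4,31,0],"dr":[0,0,0]},{"offset":[0,0,0],"dr":[0,0,-6.9]},{"offset":[0,0,0],"dr":[0,0,-6.9]},{"offset":[0,0,0],"dr":[0,0,-6.9]},{"offset":[0,0,0],"dr":[0,0,-6.9]},{"offset":[0,0,0],"dr":[0,0,-6.9]},{"offset":[0,0,0],"dr":[0,0,-6.9]},{"offset":[0,0,0],"dr":[0,0,-6.9]},{"offset":[0,0,0],"dr":[0,0,-6.7]}]'

```text
clock: 33.7
ee_pos: [0.4966, 0.2218, 0.197]
orientation: [-0.001, -0.464, 0.886, 0.0]
contact_force: [0.3, 0.0, -0.6]
gripper_width: 0.064
grip_force: 0.0
```

Emit:
apply_moves --deltas '[{"offset":[0,0,0],"dr":[0,0,0]},{"offset":[0,0,0],"dr":[0,0,0]}]'

```text
clock: 33.87
ee_pos: [0.4969, 0.2218, 0.1974]
orientation: [-0.001, -0.46, 0.888, 0.0]
contact_force: [-0.5, 0.3, -0.4]
gripper_width: 0.0639
grip_force: 0.0
```

Run:
```python
from h import *
s=snap("wrist"); eggs(s,.4,.7,.17,.26); print(np.degrees(arm.observe()["q"]).round(1))
plan([.4998,.2215,.062],235)
```

```text
egg 1384 [277. 208.] top [0.4974 0.2208 0.0798] min [0.476 0.199 0.051] max [0.519 0.241 0.081]
[  12.1    1.4  106.1    0.    72.5 -132.7]
t 33.92 at [0.497  0.2219 0.1976] yaw -125.21 F [0.4 0.6 0.6] w 64.0 | off [ -1.5  -2.6 135.6] turn [ 0.06 -0.06 -0.21]
```

Emit:
apply_moves --deltas '[{"offset":[-0.4,-1.6,20],"dr":[0,0,0]},{"offset":[0,0,25],"dr":[0,0,0]},{"offset":[0,0,25],"dr":[0,0,0]},{"offset":[0,0,25],"dr":[0,0,0]},{"offset":[0,0,20],"dr":[0,0,0]},{"offset":[0,0,12],"dr":[0,0,0]},{"offset":[0,0,8],"dr":[0,0,0]},{"offset":[0,0,0],"dr":[0,0,0]},{"offset":[0,0,0],"dr":[0,0,0]}]'

```text
clock: 34.67
ee_pos: [0.4995, 0.2215, 0.064]
orientation: [0.0, -0.461, 0.887, -0.0]
contact_force: [0.1, 0.4, 0.3]
gripper_width: 0.0638
grip_force: 0.0
```

Emit:
apply_moves --deltas '[{"offset":[0,0,0],"dr":[0,0,0]},{"offset":[0,0,0],"dr":[0,0,0]},{"offset":[0,0,0],"dr":[0,0,0]},{"offset":[0,0,0],"dr":[0,0,0]},{"offset":[0,0,0],"dr":[0,0,0]},{"offset":[0,0,0],"dr":[0,0,0]},{"offset":[0,0,0],"dr":[0,0,0]},{"offset":[0,0,0],"dr":[0,0,0]}]' --grip 38 --grip_force 8

```text
clock: 35.33
ee_pos: [0.4993, 0.2218, 0.0643]
orientation: [0.0, -0.461, 0.887, 0.0]
contact_force: [-3.8, 2.3, 6.6]
gripper_width: 0.0433
grip_force: 8.1
```

Emit:
apply_moves --deltas '[{"offset":[0,0,-5],"dr":[0,0,0]},{"offset":[0,0,-8],"dr":[0,0,0]},{"offset":[0,0,-12],"dr":[0,0,0]},{"offset":[0,0,-15],"dr":[0,0,0]},{"offset":[0,0,-20],"dr":[0,0,0]},{"offset":[0,0,-20],"dr":[0,0,0]},{"offset":[0,0,-20],"dr":[0,0,0]},{"offset":[0,0,-20],"dr":[0,0,0]},{"offset":[0,0,-20],"dr":[0,0,0]},{"offset":[0,0,0],"dr":[0,0,0]}]'

```text
clock: 36.17
ee_pos: [0.5017, 0.2218, 0.2091]
orientation: [0.005, -0.461, 0.887, -0.001]
contact_force: [0.4, 0.9, 0.5]
gripper_width: 0.0435
grip_force: 8.0
```

Run:
```python
from h import *
s=snap("top"); rack(s)
plan([.546,-.276,.2],180)
```

```text
rack 1337 (array([ 545.9, -244.6]), array([ 68.5, 257.4]), 0.4) cloud [ 546.1 -245.5] [ 68.4 258.2] 0.4 z 0.0338
  hole [ 545.1 -212.9] [51.9 49.4]
  hole [ 544.9 -149.2] [54.4 51.9]
  hole [ 545.4 -276.9] [50.1 52. ]
  hole [ 546.8 -340. ] [52.  50.9]
t 36.22 at [0.5007 0.2216 0.2066] yaw -125.05 F [ 0.6  0.2 -0.6] w 43.3 | off [ 381.4 -322.8    6.3] turn [-0.11  0.35 54.95]
```

Emit:
apply_moves --deltas '[{"offset":[0,0,0],"dr":[0,0,6.9]},{"offset":[0,0,0],"dr":[0,0,6.9]},{"offset":[0,0,0],"dr":[0,0,6.9]},{"offset":[0,0,0],"dr":[0,0,6.9]},{"offset":[0,0,0],"dr":[0,0,6.9]},{"offset":[0,0,0],"dr":[0,0,6.9]},{"offset":[0,0,0],"dr":[0,0,6.9]},{"offset":[0,0,0],"dr":[0,0,6.7]}]'

```text
clock: 36.88
ee_pos: [0.4982, 0.2211, 0.2017]
orientation: [-0.001, 0.003, 1.0, -0.0]
contact_force: [1.0, -0.6, -0.7]
gripper_width: 0.0434
grip_force: 8.0
```

Emit:
apply_moves --deltas '[{"offset":[-2,-15,0],"dr":[0,0,0]},{"offset":[-2,-24,0],"dr":[0,0,0]},{"offset":[-2.3,-27,0],"dr":[0,0,0]},{"offset":[-2.3,-27,0],"dr":[0,0,0]},{"offset":[-2.3,-27,0],"dr":[0,0,0]},{"offset":[-2.3,-27,0],"dr":[0,0,0]},{"offset":[-2.3,-27,0],"dr":[0,0,0]},{"offset":[-2.3,-27,0],"dr":[0,0,0]},{"offset":[-2.3,-27,0],"dr":[0,0,0]},{"offset":[-2.3,-27,0],"dr":[0,0,0]}]'

```text
clock: 37.72
ee_pos: [0.5203, -0.0348, 0.2019]
orientation: [-0.001, 0.0, 1.0, 0.0]
contact_force: [0.4, 0.9, -0.3]
gripper_width: 0.0434
grip_force: 8.0
```

Emit:
apply_moves --deltas '[{"offset":[-2.3,-27,0],"dr":[0,0,0]},{"offset":[-2.3,-27,0],"dr":[0,0,0]},{"offset":[-2.3,-27,0],"dr":[0,0,0]},{"offset":[-2.3,-27,0],"dr":[0,0,0]},{"offset":[-2.3,-27,0],"dr":[0,0,0]},{"offset":[-2.3,-27,0],"dr":[0,0,0]},{"offset":[-2.3,-27,0],"dr":[0,0,0]},{"offset":[-2.3,-27,0],"dr":[0,0,0]},{"offset":[-2.3,-18,0],"dr":[0,0,0]},{"offset":[-2,-9,0],"dr":[0,0,0]}]'

```text
clock: 38.55
ee_pos: [0.5429, -0.2785, 0.2017]
orientation: [-0.001, 0.002, 1.0, 0.0]
contact_force: [-0.1, 0.7, -2.2]
gripper_width: 0.0437
grip_force: 8.0
```

Emit:
apply_moves --deltas '[{"offset":[0,0,0],"dr":[0,0,0]},{"offset":[0,0,0],"dr":[0,0,0]}]'

```text
clock: 38.72
ee_pos: [0.5433, -0.276, 0.2024]
orientation: [-0.001, 0.0, 1.0, 0.001]
contact_force: [-0.7, 0.7, -0.6]
gripper_width: 0.0433
grip_force: 8.0
```

Run:
```python
from h import *
s=snap("wrist"); rack(s); eggs(s)
print(np.degrees(arm.observe()["q"]).round(1)); plan([.546,-.277,.0623],180)
```

```text
rack 6058 (array([ 544.6, -245.7]), array([ 68.6, 255.5]), 0.4) cloud [ 545.3 -245.6] [ 68.6 255.9] 0.5 z 0.0339
  hole [ 545.8 -340.6] [47.6 47.3]
  hole [ 544.8 -214.9] [48.2 47.2]
egg 1348 [397. 206.] top [ 0.5439 -0.1511  0.0776] min [ 0.522 -0.172  0.05 ] max [ 0.565 -0.13   0.078]
[ -37.5    9.9   96.5    0.    73.8 -127.5]
t 38.77 at [ 0.5434 -0.2755  0.2026] yaw 179.99 F [ 0.2 -0.1 -0.8] w 43.3 | off [ -2.7  -1.6 140.3] turn [ 0.07 -0.07 -0.01]
```

Emit:
apply_moves --deltas '[{"offset":[-2.0,-1.5,15],"dr":[0,0,0]},{"offset":[0,0,25],"dr":[0,0,0]},{"offset":[0,0,25],"dr":[0,0,0]},{"offset":[0,0,25],"dr":[0,0,0]},{"offset":[0,0,20],"dr":[0,0,0]},{"offset":[0,0,12],"dr":[0,0,0]},{"offset":[0,0,8],"dr":[0,0,0]},{"offset":[0,0,4],"dr":[0,0,0]},{"offset":[0,0,0],"dr":[0,0,0]},{"offset":[0,0,0],"dr":[0,0,0]}]'

```text
clock: 39.6
ee_pos: [0.5465, -0.2784, 0.0706]
orientation: [0.001, 0.0, 1.0, -0.001]
contact_force: [-0.1, -0.5, -1.2]
gripper_width: 0.0432
grip_force: 8.0
```

Emit:
apply_moves --deltas '[{"offset":[0,0,1],"dr":[0,0,0]},{"offset":[0,0,1],"dr":[0,0,0]},{"offset":[0,0,1],"dr":[0,0,0]},{"offset":[0,0,0],"dr":[0,0,0]}]'

```text
clock: 39.93
ee_pos: [0.5458, -0.2783, 0.0667]
orientation: [0.0, 0.0, 1.0, -0.0]
contact_force: [-0.5, 0.7, -0.3]
gripper_width: 0.0433
grip_force: 8.0
```

```bash
python3 -c "
from h import *
plan([.5455,-.277,.0623],180)"
```

```text
t 39.93 at [ 0.5458 -0.2783  0.0667] yaw 179.95 F [-0.5  0.7 -0.3] w 43.3 | off [0.3 1.3 4.4] turn [-0.01  0.02 -0.05]
```

Emit:
apply_moves --deltas '[{"offset":[0,1.0,1],"dr":[0,0,0]},{"offset":[0,0,1],"dr":[0,0,0]},{"offset":[0,0,0.6],"dr":[0,0,0]},{"offset":[0,0,0],"dr":[0,0,0]}]'

```text
clock: 40.27
ee_pos: [0.5456, -0.277, 0.0636]
orientation: [-0.0, 0.0, 1.0, 0.0]
contact_force: [-0.5, 0.6, -1.1]
gripper_width: 0.0437
grip_force: 8.0
```

Emit:
apply_moves --deltas '[{"offset":[0,0,0.7],"dr":[0,0,0]},{"offset":[0,0,0],"dr":[0,0,0]}]'

```text
clock: 40.43
ee_pos: [0.5458, -0.2772, 0.0631]
orientation: [0.0, 0.0, 1.0, -0.0]
contact_force: [1.0, 0.6, -1.0]
gripper_width: 0.0436
grip_force: 8.0
```

Emit:
apply_moves --deltas '[{"offset":[0,0,0.7],"dr":[0,0,0]},{"offset":[0,0,0],"dr":[0,0,0]}]'

```text
clock: 40.6
ee_pos: [0.546, -0.2773, 0.0627]
orientation: [0.0, 0.0, 1.0, -0.0]
contact_force: [-0.1, -0.2, 0.6]
gripper_width: 0.0436
grip_force: 8.0
```

Emit:
apply_moves --deltas '[{"offset":[0,0,0.6],"dr":[0,0,0]},{"offset":[0,0,0],"dr":[0,0,0]}]'

```text
clock: 40.77
ee_pos: [0.5462, -0.2775, 0.0624]
orientation: [0.0, 0.0, 1.0, -0.0]
contact_force: [0.4, 0.2, 3.1]
gripper_width: 0.0433
grip_force: 8.1
```

Emit:
apply_moves --deltas '[{"offset":[0,0,0],"dr":[0,0,0]},{"offset":[0,0,0],"dr":[0,0,0]},{"offset":[0,0,0],"dr":[0,0,0]},{"offset":[0,0,0],"dr":[0,0,0]},{"offset":[0,0,0],"dr":[0,0,0]}]' --grip 60

```text
clock: 41.18
ee_pos: [0.5456, -0.277, 0.0616]
orientation: [-0.0, 0.0, 1.0, 0.0]
contact_force: [0.2, -0.4, -0.7]
gripper_width: 0.0601
grip_force: 0.0
```

Emit:
apply_moves --deltas '[{"offset":[0,0,-8],"dr":[0,0,0]},{"offset":[0,0,-15],"dr":[0,0,0]},{"offset":[0,0,-25],"dr":[0,0,0]},{"offset":[0,0,-30],"dr":[0,0,0]},{"offset":[0,0,-30],"dr":[0,0,0]},{"offset":[0,0,-30],"dr":[0,0,0]},{"offset":[0,0,-30],"dr":[0,0,0]},{"offset":[0,0,-30],"dr":[0,0,0]},{"offset":[0,0,0],"dr":[0,0,0]},{"offset":[0,0,0],"dr":[0,0,0]}]'

```text
clock: 42.02
ee_pos: [0.5466, -0.2778, 0.2628]
orientation: [0.002, 0.0, 1.0, -0.002]
contact_force: [0.1, 0.8, -0.2]
gripper_width: 0.0601
grip_force: 0.0
```

Run:
```python
from h import *
s=snap("wrist"); rack(s); eggs(s)
plan([.54,.25,.26],180)
for n in("scene","top"):
    s=snap(n); C=cloud(s); H,S,V=masks(s); m=(H>=6)&(H<16)&(S>170)&(V>100)&(C[...,1]>0.12)&(C[...,0]<.8)&(C[...,0]>.3)&(C[...,2]>.06)&(C[...,1]<.42); p=C[m]; r=cv2.minAreaRect((p[:,:2]*1000).astype(np.float32)); print(n,m.sum(),np.median(p,0),r,np.percentile(p[:,2],[2,98]))
```

```text
rack 4613 (array([ 544.5, -245.4]), array([ 68.2, 255.2]), 0.5) cloud [ 545.1 -245.4] [ 68.1 255.9] 0.6 z 0.0339
  hole [ 548.3 -278.7] [48.6 53.3]
  hole [ 545.4 -341. ] [47.8 47.7]
  hole [ 544.1 -215. ] [47.6 48.5]
egg 953 [279. 192.] top [ 0.5462 -0.2785  0.078 ] min [ 0.524 -0.3    0.051] max [ 0.565 -0.257  0.079]
egg 936 [381. 191.] top [ 0.5435 -0.1498  0.0776] min [ 0.522 -0.172  0.051] max [ 0.565 -0.13   0.079]
t 42.07 at [ 0.5458 -0.2771  0.2604] yaw 179.96 F [-0.2 -0.4 -1.1] w 59.9 | off [6.100e+00 5.271e+02 1.000e-01] turn [-0.03  0.04 -0.04]
scene 112 [0.55064191 0.3369718  0.20168122] ((545.0228271484375, 337.8173828125), (12.638262748718262, 283.0215759277344), 80.9383544921875) [0.19763704 0.20672201]
top 630 [0.54156403 0.33466438 0.20004097] ((545.9950561523438, 336.2693176269531), (17.011194229125977, 285.4481201171875), 81.93661499023438) [0.19627729 0.20309383]
```

Both eggs are seated: tops at 0.078, upright, at (0.546,-0.2785) and (0.5435,-0.150). To shut the lid I'll go over it with closed fingers, drop behind it, and push it over along its arc.

Emit:
apply_moves --deltas '[{"offset":[0,32.4,0],"dr":[0,0,0]},{"offset":[0,32.4,0],"dr":[0,0,0]},{"offset":[0,32.4,0],"dr":[0,0,0]},{"offset":[0,32.4,0],"dr":[0,0,0]},{"offset":[0,32.4,0],"dr":[0,0,0]},{"offset":[0,32.4,0],"dr":[0,0,0]},{"offset":[0,32.4,0],"dr":[0,0,0]},{"offset":[0,32.4,0],"dr":[0,0,0]},{"offset":[0,32.4,0],"dr":[0,0,0]},{"offset":[0,32.4,0],"dr":[0,0,0]}]' --grip 0

```text
clock: 43.0
ee_pos: [0.5448, 0.0485, 0.2579]
orientation: [-0.002, 0.0, 1.0, 0.0]
contact_force: [0.3, 0.5, 0.1]
gripper_width: 0.0006
grip_force: 0.0
```

Emit:
apply_moves --deltas '[{"offset":[0,32.4,0],"dr":[0,0,0]},{"offset":[0,32.4,0],"dr":[0,0,0]},{"offset":[0,32.4,0],"dr":[0,0,0]},{"offset":[0,32.4,0],"dr":[0,0,0]},{"offset":[0,32.4,0],"dr":[0,0,0]},{"offset":[0,32.4,0],"dr":[0,0,0]},{"offset":[0,32.4,0],"dr":[0,0,0]},{"offset":[-1,32.4,0],"dr":[0,0,0]},{"offset":[-1,32.4,0],"dr":[0,0,0]},{"offset":[-2,32.4,0],"dr":[0,0,0]}]'

```text
clock: 43.83
ee_pos: [0.5491, 0.3721, 0.2575]
orientation: [-0.002, 0.0, 1.0, -0.001]
contact_force: [0.5, -0.4, 0.0]
gripper_width: 0.0008
grip_force: 0.0
```

Emit:
apply_moves --deltas '[{"offset":[0,0,0],"dr":[0,0,-6.7]},{"offset":[0,0,0],"dr":[0,0,-6.7]},{"offset":[0,0,0],"dr":[0,0,-6.7]},{"offset":[0,0,0],"dr":[0,0,-6.7]},{"offset":[0,0,0],"dr":[0,0,-6.7]},{"offset":[0,0,0],"dr":[0,0,-6.7]},{"offset":[0,0,0],"dr":[0,0,-6.6]},{"offset":[0,0,0],"dr":[0,0,-6.6]},{"offset":[0,0,0],"dr":[0,0,-6.6]},{"offset":[0,0,0],"dr":[0,0,0]}]'

```text
clock: 44.67
ee_pos: [0.5495, 0.3704, 0.2576]
orientation: [-0.002, -0.5, 0.866, 0.0]
contact_force: [-0.3, 0.1, -0.3]
gripper_width: 0.0006
grip_force: 0.0
```

Run:
```python
from h import *
print(np.degrees(arm.observe()["q"]).round(1)); plan([.550,.371,.184+.019],240)
```

```text
[  24.2   14.4   85.3    0.    80.5 -125.9]
t 44.67 at [0.5495 0.3704 0.2576] yaw -119.94 F [-0.3  0.1 -0.3] w 0.6 | off [-0.9 -0.3 54.6] turn [ 0.13 -0.17  0.06]
```

Emit:
apply_moves --deltas '[{"offset":[0,0,20],"dr":[0,0,0]},{"offset":[0,0,20],"dr":[0,0,0]},{"offset":[0,0,18],"dr":[0,0,0]},{"offset":[0,0,0],"dr":[0,0,0]},{"offset":[7,-2.8,0],"dr":[0,0,0]},{"offset":[7,-2.8,0],"dr":[0,0,0]},{"offset":[5,-2,0],"dr":[0,0,0]},{"offset":[5,-2,0],"dr":[0,0,0]}]'

```text
clock: 45.33
ee_pos: [0.5473, 0.3452, 0.2039]
orientation: [0.002, -0.499, 0.866, 0.0]
contact_force: [0.9, 2.4, 2.0]
gripper_width: 0.0005
grip_force: 1.1
```

Emit:
apply_moves --deltas '[{"offset":[5,-2,-2],"dr":[0,0,0]},{"offset":[5,-2,-2],"dr":[0,0,0]},{"offset":[5,-2,-2],"dr":[0,0,0]},{"offset":[5,-2,-2],"dr":[0,0,0]},{"offset":[0,0,0],"dr":[0,0,0]}]'

```text
clock: 45.75
ee_pos: [0.5435, 0.323, 0.2104]
orientation: [0.0, -0.499, 0.866, -0.0]
contact_force: [-0.8, 1.7, 0.3]
gripper_width: 0.0006
grip_force: 0.6
```

```bash
cat >> h.py <<'E'
def lidst():
    o,e,R=pose(); b=np.array([.139,.990]); t=e+R[:,2]*.019; Hh=np.array([.540,.2996]); print("tip h",round(float((Hh-t[:2])@b)*1000,1),"z",round(t[2]*1000,1),"F",o["contact_force"].round(1),"tq",o["wrist_torque"].round(2),"clk",round(o["clock"],1))
    for n in("scene","top"):
        s=snap(n); C=cloud(s); H,S,V=masks(s); m=(H>=6)&(H<16)&(S>170)&(V>100)&(C[...,1]>0.12)&(C[...,0]<.8)&(C[...,0]>.3)&(C[...,2]>.06)&(C[...,1]<.42); p=C[m]
        if len(p)>20:
            q=np.median(p,0); print(n,len(p),q.round(4),"h",round(float((Hh-q[:2])@b)*1000,1))
E
python3 -c "
from h import *
lidst()"
```

```text
tip h -23.7 z 191.4 F [-0.8  1.7  0.3] tq [ 0.31 -0.09 -0.01] clk 45.8
scene 179 [0.5508 0.2991 0.2061] h -1.0
top 309 [0.5716 0.2953 0.204 ] h -0.2
```

The lid is following (strip at h≈0, z 0.205). Continue along the arc.

Emit:
apply_moves --deltas '[{"offset":[7.3,-2.9,0.7],"dr":[0,0,0]},{"offset":[7.3,-2.9,0.7],"dr":[0,0,0]},{"offset":[7.3,-2.9,0.7],"dr":[0,0,0]},{"offset":[7.3,-2.9,0.7],"dr":[0,0,0]},{"offset":[7.3,-2.9,0.7],"dr":[0,0,0]},{"offset":[7.3,-2.9,0.7],"dr":[0,0,0]}]'

```text
clock: 46.35
ee_pos: [0.5363, 0.2763, 0.2052]
orientation: [-0.0, -0.5, 0.866, 0.0]
contact_force: [-0.2, 1.6, -0.8]
gripper_width: 0.0003
grip_force: 0.7
```

Emit:
apply_moves --deltas '[{"offset":[7,-2.8,3.3],"dr":[0,0,0]},{"offset":[7,-2.8,3.3],"dr":[0,0,0]},{"offset":[7,-2.8,3.3],"dr":[0,0,0]},{"offset":[7,-2.8,3.3],"dr":[0,0,0]},{"offset":[7,-2.8,3.3],"dr":[0,0,0]},{"offset":[7,-2.8,3.3],"dr":[0,0,0]}]'

```text
clock: 46.85
ee_pos: [0.5297, 0.2319, 0.185]
orientation: [-0.0, -0.5, 0.866, 0.0]
contact_force: [0.4, 1.2, -0.2]
gripper_width: 0.0006
grip_force: 0.6
```

```bash
python3 -c "
from h import *
lidst()"
```

```text
tip h 68.5 z 166.0 F [ 0.4  1.2 -0.2] tq [ 0.48 -0.14  0.02] clk 46.9
scene 155 [0.5365 0.2047 0.1715] h 94.4
top 62 [0.6497 0.1966 0.1735] h 86.7
```

Emit:
apply_moves --deltas '[{"offset":[5.4,-2.2,5.5],"dr":[0,0,0]},{"offset":[5.4,-2.2,5.5],"dr":[0,0,0]},{"offset":[5.4,-2.2,5.5],"dr":[0,0,0]},{"offset":[5.4,-2.2,5.5],"dr":[0,0,0]},{"offset":[5.4,-2.2,5.5],"dr":[0,0,0]},{"offset":[5.4,-2.2,5.5],"dr":[0,0,0]}]'

```text
clock: 47.45
ee_pos: [0.5251, 0.1975, 0.152]
orientation: [0.0, -0.5, 0.866, 0.0]
contact_force: [0.4, 2.3, 0.0]
gripper_width: 0.0003
grip_force: 0.6
```

Emit:
apply_moves --deltas '[{"offset":[3.5,-1.4,5.3],"dr":[0,0,0]},{"offset":[3.5,-1.4,5.3],"dr":[0,0,0]},{"offset":[3.5,-1.4,5.3],"dr":[0,0,0]},{"offset":[3.5,-1.4,4.5],"dr":[0,0,0]}]'

```text
clock: 47.78
ee_pos: [0.5228, 0.1826, 0.1316]
orientation: [-0.0, -0.5, 0.866, 0.0]
contact_force: [0.0, 0.6, 1.0]
gripper_width: 0.0005
grip_force: 0.6
```

```bash
python3 -c "
from h import *
lidst()"
```

```text
tip h 118.2 z 112.6 F [0.  0.6 1. ] tq [ 0.33 -0.12 -0.03] clk 47.8
scene 173 [0.5337 0.1662 0.1181] h 133.0
top 91 [0.6439 0.1488 0.1142] h 134.8
```

Emit:
apply_moves --deltas '[{"offset":[2.2,-0.9,4],"dr":[0,0,0]},{"offset":[2.2,-0.9,4],"dr":[0,0,0]},{"offset":[2.2,-0.9,4],"dr":[0,0,0]},{"offset":[2.2,-0.9,3],"dr":[0,0,0]},{"offset":[0,0,2],"dr":[0,0,0]},{"offset":[0,0,0],"dr":[0,0,0]}]'

```text
clock: 48.38
ee_pos: [0.5225, 0.1754, 0.1178]
orientation: [0.002, -0.499, 0.866, 0.001]
contact_force: [-5.4, 6.6, 14.0]
gripper_width: 0.0004
grip_force: 6.7
```

Emit:
apply_moves --deltas '[{"offset":[0,0,1.5],"dr":[0,0,0]},{"offset":[0,0,1.5],"dr":[0,0,0]},{"offset":[0,0,0],"dr":[0,0,0]}]'

```text
clock: 48.63
ee_pos: [0.5222, 0.1736, 0.1129]
orientation: [0.0, -0.5, 0.866, -0.0]
contact_force: [-1.3, -0.0, 0.0]
gripper_width: 0.0006
grip_force: 0.0
```

Emit:
apply_moves --deltas '[{"offset":[0,0,1],"dr":[0,0,0]},{"offset":[0,0,1],"dr":[0,0,0]},{"offset":[0,0,0],"dr":[0,0,0]}]'

```text
clock: 48.88
ee_pos: [0.5216, 0.1732, 0.1099]
orientation: [-0.0, -0.5, 0.866, -0.0]
contact_force: [-0.2, -0.0, 1.1]
gripper_width: 0.0006
grip_force: 0.6
```

```bash
python3 -c "
from h import *
lidst()"
```

```text
tip h 127.7 z 90.9 F [-0.2 -0.   1.1] tq [-0.02 -0.05 -0.01] clk 48.9
scene 234 [0.5296 0.1575 0.0944] h 142.1
top 95 [0.6412 0.1411 0.092 ] h 142.8
```

The force rose to 14 N and then dropped, so it snapped. A light confirming press, then withdraw and verify.

Emit:
apply_moves --deltas '[{"offset":[0,0,1],"dr":[0,0,0]},{"offset":[0,0,0.8],"dr":[0,0,0]},{"offset":[0,0,0],"dr":[0,0,0]}]'

```text
clock: 49.23
ee_pos: [0.5219, 0.1732, 0.1089]
orientation: [-0.0, -0.5, 0.866, -0.0]
contact_force: [-1.7, -2.3, 4.7]
gripper_width: 0.0004
grip_force: 2.2
```

Emit:
apply_moves --deltas '[{"offset":[0,0,-10],"dr":[0,0,0]},{"offset":[0,0,-25],"dr":[0,0,0]},{"offset":[0,0,-35],"dr":[0,0,0]},{"offset":[0,0,-35],"dr":[0,0,0]},{"offset":[-30,0,-20],"dr":[0,0,0]},{"offset":[-30,0,0],"dr":[0,0,0]},{"offset":[-30,0,0],"dr":[0,0,0]},{"offset":[-30,0,0],"dr":[0,0,0]},{"offset":[0,0,0],"dr":[0,0,0]},{"offset":[0,0,0],"dr":[0,0,0]}]'

```text
clock: 50.07
ee_pos: [0.5819, 0.2785, 0.2334]
orientation: [-0.0, -0.5, 0.866, 0.0]
contact_force: [-1.5, -0.6, -0.1]
gripper_width: 0.0003
grip_force: 0.0
```

Emit:
apply_moves --deltas '[{"offset":[0,0,0],"dr":[0,0,0]},{"offset":[0,0,0],"dr":[0,0,0]},{"offset":[0,0,0],"dr":[0,0,0]},{"offset":[0,0,0],"dr":[0,0,0]},{"offset":[0,0,0],"dr":[0,0,0]},{"offset":[0,0,0],"dr":[0,0,0]},{"offset":[0,0,0],"dr":[0,0,0]},{"offset":[0,0,0],"dr":[0,0,0]},{"offset":[0,0,0],"dr":[0,0,0]},{"offset":[0,0,0],"dr":[0,0,0]}]'

```text
clock: 50.9
ee_pos: [0.5819, 0.2774, 0.2337]
orientation: [0.0, -0.5, 0.866, -0.0]
contact_force: [0.8, -0.2, 0.7]
gripper_width: 0.0005
grip_force: 0.0
```

Run:
```python
from h import *
lidst()
s=snap("scene"); m,c,a=redm(s); C=cloud(s); print("key",np.percentile(C[m][:,2],[50,90,98]).round(4)); eggs(s); save(s,"s9.png",scale=1.42)
w=snap("top"); rack(w); eggs(w)
```

```text
tip h 16.1 z 214.7 F [ 0.8 -0.2  0.7] tq [ 0.1  -0.06 -0.02] clk 50.9
scene 222 [0.5307 0.1585 0.0952] h 140.9
top 642 [0.5175 0.1573 0.0925] h 144.0
key [0.0916 0.114  0.1153]
egg 252 [226. 268.] top [ 0.546  -0.149   0.0796] min [ 0.528 -0.172  0.05 ] max [ 0.569 -0.13   0.082]
egg 284 [195. 307.] top [ 0.5496 -0.2772  0.0786] min [ 0.526 -0.299  0.051] max [ 0.57  -0.258  0.081]
rack 1309 (array([ 545.9, -244.4]), array([ 68.5, 257.8]), 0.4) cloud [ 546. -245.] [ 68.7 257.9] 0.6 z 0.0338
  hole [ 544.9 -150.3] [52.3 51.9]
  hole [ 545.3 -279.4] [55.1 52.1]
  hole [ 545.5 -213.2] [52.3 50.9]
  hole [ 546.6 -340.5] [51.3 52.7]
egg 236 [416. 197.] top [ 0.5461 -0.2771  0.0781] min [ 0.525 -0.295  0.05 ] max [ 0.566 -0.256  0.081]
egg 242 [366. 198.] top [ 0.546  -0.1506  0.0779] min [ 0.524 -0.168  0.05 ] max [ 0.565 -0.127  0.082]
```

View pics/s9.png

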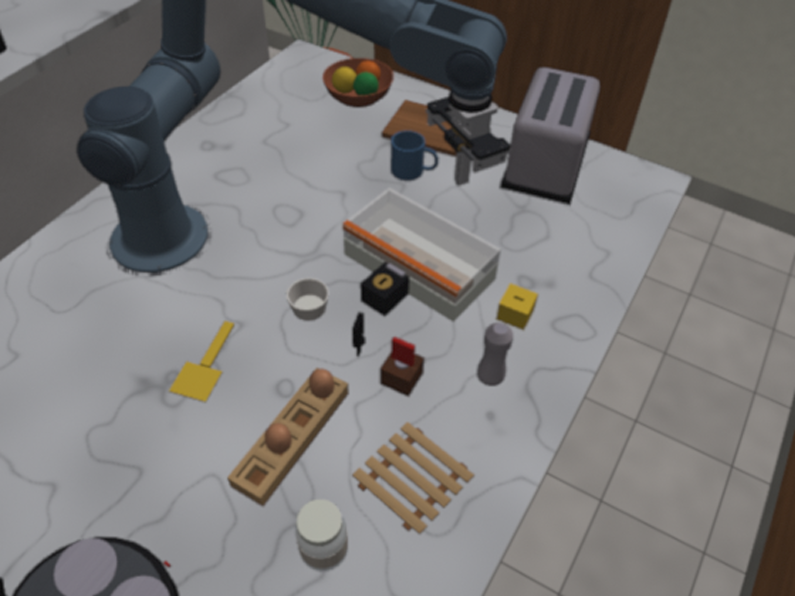

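The scene view shows everything in its final state:
- **Lid:** shut and staying shut, with the strip around (400,255) at its starting height.
- **Key:** home in the dark stand at (403,355).
- **Eggs:** both upright in the rack, at (321,382) and (278,437).
- **Bystanders:** none of the other things look moved.

Handing in.

```bash
python3 -c "
from station import arm
print(arm.finish_job())"
```

```text
the job is handed in; nothing more can be done
None
```

The job is handed in after about 51 s: both eggs that were in the box stand upright in their own cups, the lid is snapped shut and stayed down, the red key is fully home in its dark stand, and the other things on the counter were left alone.

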